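# Lock the glaze turntable and load it with the full jars

### The job

Get the glazing turntable ready: turn it (it has an upright wooden handle) until the hole in its ear lines up with the hole in the stand's bracket, then take the red-handled locking pin from its rest and push it down through both holes until its collar sits on the ear. Once it is locked, lift each jar on the ware board to feel whether it is full or empty, and stand every full (heavy) jar upright on the turntable, clear of its edge, and every empty (light) one upright well inside the blue refill mat; no jar may stand on the turntable before it is pinned. Leave the cup and the bowl beyond alone.

Things in the scene. Friction and masses are not known exactly. Their poses are not given: they have to be found in the camera images.
- turntable (a joint): angle of the turntable on its stand, rad, counter-clockwise from above; at 0 the hole in its drilled ear is exactly above the hole in the stand's bracket. It turns about 1.7 either way about the vertical axis through point turntable_top, with light friction, and stays where it is left (about 1 N at the handle turns it)
- turntable_handle (a point): middle of the turntable's dark wooden upright handle, a round post 22 mm in diameter and 50 mm tall, fixed on an ear of the turntable opposite the drilled ear, 122 mm from the turning axis. The post spans 25 mm below to 25 mm above this point; clear space all round it. x points from the turning axis outward, z up
- turntable_hole (a point): centre of the hole (18 mm in diameter, through 12 mm of metal) in the turntable's drilled ear, a 40 mm square aluminium lug opposite the handle; the point lies on the ear's top face, 62 mm above the table, 122 mm from the turning axis
- bracket_hole (a point): centre of the fixed hole (18 mm in diameter, right through 20 mm) in the grey stand's bracket, on the side of the stand nearest the robot; the point lies on the bracket's top face, 40 mm above the table and 22 mm below the top of the drilled ear. x points from here to the turning axis, z up
- turntable_top (a point): centre of the aluminium turntable's flat round top, on the turning axis, 62 mm above the table; the top has a radius of 102 mm and no rim. There is room for three jars
- pin_grip (a point): middle of the red upright round handle of the locking pin, 22 mm in diameter and 45 mm tall (22 mm up and down from this point). The pin is 100 mm long in all and weighs 0.12 kg: below the handle a collar 28 mm in diameter, 5 mm thick, whose underside is 27.5 mm below this point, and below that a steel shank 14 mm in diameter, 50 mm long, its last 14 mm tapered to a 6 mm end. z points from foot to handle. The collar stops it on the ear when it is fully home
- pin_tip (a point): foot end of the locking pin's shank, on its axis; z points up the pin to the handle, 77.5 mm below point pin_grip
- pin_rest_hole (a point): mouth of the hole, 18 mm in diameter, in the top of the wooden pin rest, a 64 mm square block 56 mm tall, fixed, in which the pin stands upright at the start with its collar on the block's top; draw the pin straight up by 55 mm to clear it
- refill_mat_top (a point): centre of the top face of the flat blue refill mat, 200 mm along this point's x by 210 mm along its y, fixed on the table to the right; the face lies 4 mm above the table and has no lip
- jar_teal_a_mid (a point): centre, half-way up, of a squat white glaze jar with a teal (blue-green) lid, 68 mm across, 72 mm tall, z up: body and lid reach 36 mm below to 6 mm above this point; the lid's fixed knob, a round post 20 mm across to lift it by, from 6 to 36 mm above. Starts on the ware board, 90 mm between centres, or is absent. Lid colour says nothing of the weight: full 0.36 to 0.48 kg, empty 0.08 to 0.10 kg
- jar_teal_b_mid (a point): centre, half-way up, of a squat white glaze jar with a teal (blue-green) lid, 68 mm across, 72 mm tall, z up: body and lid reach 36 mm below to 6 mm above this point; the lid's fixed knob, a round post 20 mm across to lift it by, from 6 to 36 mm above. Starts on the ware board, 90 mm between centres, or is absent. Lid colour says nothing of the weight: full 0.36 to 0.48 kg, empty 0.08 to 0.10 kg
- jar_red_a_mid (a point): centre, half-way up, of a squat white glaze jar with a red lid, 68 mm across, 72 mm tall, z up: body and lid reach 36 mm below to 6 mm above this point; the lid's fixed knob, a round post 20 mm across to lift it by, from 6 to 36 mm above. Starts on the ware board, 90 mm between centres, or is absent. Lid colour says nothing of the weight: full 0.36 to 0.48 kg, empty 0.08 to 0.10 kg
- jar_red_b_mid (a point): centre, half-way up, of a squat white glaze jar with a red lid, 68 mm across, 72 mm tall, z up: body and lid reach 36 mm below to 6 mm above this point; the lid's fixed knob, a round post 20 mm across to lift it by, from 6 to 36 mm above. Starts on the ware board, 90 mm between centres, or is absent. Lid colour says nothing of the weight: full 0.36 to 0.48 kg, empty 0.08 to 0.10 kg
- jar_yellow_a_mid (a point): centre, half-way up, of a squat white glaze jar with a yellow lid, 68 mm across, 72 mm tall, z up: body and lid reach 36 mm below to 6 mm above this point; the lid's fixed knob, a round post 20 mm across to lift it by, from 6 to 36 mm above. Starts on the ware board, 90 mm between centres, or is absent. Lid colour says nothing of the weight: full 0.36 to 0.48 kg, empty 0.08 to 0.10 kg
- jar_yellow_b_mid (a point): centre, half-way up, of a squat white glaze jar with a yellow lid, 68 mm across, 72 mm tall, z up: body and lid reach 36 mm below to 6 mm above this point; the lid's fixed knob, a round post 20 mm across to lift it by, from 6 to 36 mm above. Starts on the ware board, 90 mm between centres, or is absent. Lid colour says nothing of the weight: full 0.36 to 0.48 kg, empty 0.08 to 0.10 kg
- stand: grey metal stand, fixed on the table, that carries the turntable (aluminium, 204 mm across without its two ears); origin on the turning axis at table height, -x points to the bracket with the fixed hole
- refill_mat: the blue refill mat, 200 x 210 x 4 mm; origin at the centre of its underside
- ware_board_top (a point): centre of the top of the fixed wooden ware board, 300 mm along x by 220 mm along y and 5 mm thick, on the left, where the jars stand at the start; of each lid colour there are up to two jars
- dot_cup: bystander: white cup with grey dots, 74 mm across, 116 mm tall, standing beyond the turntable; origin at the centre of its underside
- teal_bowl: bystander: pale teal bowl, 144 mm across, 54 mm tall, beyond the turntable; origin at the centre of its underside
Mind the look-alikes: they are no part of the job. What is shaped like the part that bears jar_red_b_mid but purple is not meant. Leave any purple look-alike of the part that bears jar_yellow_a_mid alone.

How it is judged (in metres and radians):
On the way, in this order (a step that is already met when the one before it is completed fails the run):
1. the turntable's hole is in line with the bracket's hole (value of joint turntable between -0.04 and 0.04 rad), for 0.2 s.
2. the locking pin is home through both holes (value of joint turntable between -0.05 and 0.05 rad and z of pin_tip in the frame of bracket_hole below -0.024 m and horizontal distance between pin_tip and bracket_hole below 0.008 m and horizontal distance between pin_tip and turntable_hole below 0.01 m and angle between pin_tip's own z axis and vertical below 0.12 rad), for 0.2 s.
At the end, for the whole second after the job is handed in: The pin stands upright through ear and bracket, its foot at least 24 mm below the bracket's top face; every full jar stands upright on the turntable (centre within 85 mm of the axis), every empty one upright on the refill mat (centre 10 mm or more inside its edge), all at rest (all of step 2 and linear speed of each of pin, jar_teal_a, jar_teal_b, jar_red_a, jar_red_b, jar_yellow_a, jar_yellow_b below 0.02 m/s and angle between each of jar_teal_a_mid, jar_teal_b_mid, jar_red_a_mid, jar_red_b_mid, jar_yellow_a_mid, jar_yellow_b_mid's own z axis and vertical below 0.12 rad and ((horizontal distance between jar_teal_a_mid and turntable_top below 0.085 m and z of jar_teal_a_mid in the frame of turntable_top between 0.028 and 0.046 m and contact force between jar_teal_a and stand above 2 N) or (x of jar_teal_a_mid in the frame of refill_mat_top between -0.09 and 0.09 m and y of jar_teal_a_mid in the frame of refill_mat_top between -0.095 and 0.095 m and z of jar_teal_a_mid in the frame of refill_mat_top between 0.028 and 0.046 m and contact force between jar_teal_a and refill_mat below 2 N)) and ((horizontal distance between jar_teal_b_mid and turntable_top below 0.085 m and z of jar_teal_b_mid in the frame of turntable_top between 0.028 and 0.046 m and contact force between jar_teal_b and stand above 2 N) or (x of jar_teal_b_mid in the frame of refill_mat_top between -0.09 and 0.09 m and y of jar_teal_b_mid in the frame of refill_mat_top between -0.095 and 0.095 m and z of jar_teal_b_mid in the frame of refill_mat_top between 0.028 and 0.046 m and contact force between jar_teal_b and refill_mat below 2 N)) and ((horizontal distance between jar_red_a_mid and turntable_top below 0.085 m and z of jar_red_a_mid in the frame of turntable_top between 0.028 and 0.046 m and contact force between jar_red_a and stand above 2 N) or (x of jar_red_a_mid in the frame of refill_mat_top between -0.09 and 0.09 m and y of jar_red_a_mid in the frame of refill_mat_top between -0.095 and 0.095 m and z of jar_red_a_mid in the frame of refill_mat_top between 0.028 and 0.046 m and contact force between jar_red_a and refill_mat below 2 N)) and ((horizontal distance between jar_red_b_mid and turntable_top below 0.085 m and z of jar_red_b_mid in the frame of turntable_top between 0.028 and 0.046 m and contact force between jar_red_b and stand above 2 N) or (x of jar_red_b_mid in the frame of refill_mat_top between -0.09 and 0.09 m and y of jar_red_b_mid in the frame of refill_mat_top between -0.095 and 0.095 m and z of jar_red_b_mid in the frame of refill_mat_top between 0.028 and 0.046 m and contact force between jar_red_b and refill_mat below 2 N)) and ((horizontal distance between jar_yellow_a_mid and turntable_top below 0.085 m and z of jar_yellow_a_mid in the frame of turntable_top between 0.028 and 0.046 m and contact force between jar_yellow_a and stand above 2 N) or (x of jar_yellow_a_mid in the frame of refill_mat_top between -0.09 and 0.09 m and y of jar_yellow_a_mid in the frame of refill_mat_top between -0.095 and 0.095 m and z of jar_yellow_a_mid in the frame of refill_mat_top between 0.028 and 0.046 m and contact force between jar_yellow_a and refill_mat below 2 N)) and ((horizontal distance between jar_yellow_b_mid and turntable_top below 0.085 m and z of jar_yellow_b_mid in the frame of turntable_top between 0.028 and 0.046 m and contact force between jar_yellow_b and stand above 2 N) or (x of jar_yellow_b_mid in the frame of refill_mat_top between -0.09 and 0.09 m and y of jar_yellow_b_mid in the frame of refill_mat_top between -0.095 and 0.095 m and z of jar_yellow_b_mid in the frame of refill_mat_top between 0.028 and 0.046 m and contact force between jar_yellow_b and refill_mat below 2 N))); the robot touches nothing.
It fails at once if a jar stands on the turntable while the pin is not in the bracket's hole (((horizontal distance between jar_teal_a_mid and turntable_top below 0.085 m and z of jar_teal_a_mid in the frame of turntable_top between 0.028 and 0.046 m) or (horizontal distance between jar_teal_b_mid and turntable_top below 0.085 m and z of jar_teal_b_mid in the frame of turntable_top between 0.028 and 0.046 m) or (horizontal distance between jar_red_a_mid and turntable_top below 0.085 m and z of jar_red_a_mid in the frame of turntable_top between 0.028 and 0.046 m) or (horizontal distance between jar_red_b_mid and turntable_top below 0.085 m and z of jar_red_b_mid in the frame of turntable_top between 0.028 and 0.046 m) or (horizontal distance between jar_yellow_a_mid and turntable_top below 0.085 m and z of jar_yellow_a_mid in the frame of turntable_top between 0.028 and 0.046 m) or (horizontal distance between jar_yellow_b_mid and turntable_top below 0.085 m and z of jar_yellow_b_mid in the frame of turntable_top between 0.028 and 0.046 m)) and (z of pin_tip in the frame of bracket_hole above -0.005 m or horizontal distance between pin_tip and bracket_hole above 0.02 m)).
It fails at once if the cup or the bowl is moved by more than 3 cm (distance of any of dot_cup, teal_bowl from where it was at the start of the episode above 0.03 m).
Of jar_teal_a, jar_teal_b, jar_red_a, jar_red_b, jar_yellow_a, jar_yellow_b only 4 to 6 are there at a start; the rules pass over those that are not, and their reading is None.
At some moment in a run one of jar_teal_a, jar_teal_b, jar_red_a, jar_red_b, jar_yellow_a, jar_yellow_b may be knocked a few centimetres aside while the robot is not near it.
It also fails if it takes over 210 s, if anything falls off the work surface, if the arm or the gripper's body presses on something with over 40 N, if the wrist force passes 120 N, or if a joint passes its speed limit or range.

### The arm

A 6-joint arm with a two-finger parallel gripper is mounted at the origin on a cart in front of the work surface, level with it; the furniture and walls round the work are solid. World frame = base frame: x ahead of the robot, y to its left, z up, the work surface at z = 0. Lengths are in mm, angles in rad, forces in N, time in s.
With the tool pointing down it reaches from about 300 to 775 mm from the base axis. Payload 14.6 kg.
Tool frame: the origin (TCP) lies on the centre line of the jaws, within the pads' length; the fingertips stand ctrl.tips_ahead ahead of it and the grasp point (between the pads) lies 5 mm behind it (ctrl.tips_ahead is the distance from the TCP to the fingertips, in mm); x points along the fingers, y is the direction in which the jaws open and shut, and the axes are right-handed (so a half turn about x gives the same grasp; the last joint's range is limited). The gripper opens to 85 mm and grips with 20 to 120 N. Pads are 22 mm wide; open, the fingers measure 114 mm over their backs; the gripper's body (76 mm by 85 mm) begins 54 mm behind the grasp point. The pads swing forward as they close: fully open they stand 13 mm farther back than shut.
Start: joints at [1.138, 0.3, 1.521, -0, 1.321, -0.067], TCP at [196.73, 513.602, 245.281] pointing down, gripper open.
Joint ranges: [-3.03, 3.03], [-0.79, 2.21], [0.23, 2.52], [-1.04, 4.18], [0, 3.07], [-2.55, 2.55]. Speed limits (rad/s): [2.22, 2.22, 2.57, 3.14, 3.14, 3.14].

### API

Orientations are given as a unit quaternion [x, y, z, w].
In Python, from station import ctrl gives the robot as it stands. The module is installed in compiled form; this text tells all that it offers.
- The arm moves only by the shell command python3 -m jog 'ROWS' [FORCE]. ROWS is JSON, a list of rows, each a list of 3 entries, a list of its own where there are three numbers: the shift along the world's x, y, z in mm, then the turn, a rotation vector about the world's x, y, z in rad, then the opening, from 0 (shut) to 1 (fully open). In form: [[[dx, dy, dz], [ax, ay, az], gripper], ...]. A call has 1 to 10 rows; each row is the pose to reach, as a shift and turn from the pose commanded when the call began; what a row does not reach only later rows make up. A row lasts 1/12 s, in which the tool goes at most 41.7 mm and 7.16 degrees, less where a joint would pass 70% of its speed; a pose out of reach is approached as far as the arm can. A call with a gripper value outside its range is refused whole. The fingers move at their own pace and stop on an object; FORCE is the grip in N (left out, the last holds). Time passes only in rows, so rows that repeat a pose let the fingers close. It gives the time, the measured TCP pose, the force and the opening at its end, in the units of the state.
- ctrl.read_state(): the state, without advancing time (a new reading comes with each control period).
- ctrl.get_image(name): name is "scene" or "top" or "wrist"; returns a dict with "image" (480x640x3 uint8, red, green, blue), "vfov" (degrees; the focal length in pixels is half the picture's height over the tangent of half this angle, whatever the lens; pixels are square), "cx", "cy" (the principal point, pixels), "rvec" (rotation vector, rad) and "tvec" (3), from world to camera coordinates, as OpenCV has them; the wrist camera has in their place "tool_from_camera" (4x4, takes a point from camera to tool coordinates, whose origin is the TCP and whose axes are the tool frame's). Camera axes: x right, y down, z forward; pixel columns grow to the right and rows downward; lengths in mm; the calibration is good to about 2 mm. A picture is of the moment at which its call begins: read the wrist's pose just before it. There is no depth.
- ctrl.hand_in(): hands the job in, once; it reports no verdict.
Trained networks look in a picture, given as the dict that the camera call returned (one of the last four; its "shot" number tells which), for a name from the list of things; names that differ only in an ending like _2 or _b are one class to them, and where a whole thing is asked for, a point or a joint stands for the part that bears it (a point fixed in the world has none). Each returns a list of dicts, best first, with "p" (0 to 1); they miss things now and then, are a little off and sometimes report something else, mostly with a low value. They report only what shows in the picture. A call takes as long as a camera call. They do not tell look-alikes from the thing itself.
- ctrl.regions_of(label, picture): "pixels" (480x640 bool, what is visible of it) and "extent" ([left, top, right, bottom] in pixels, round what is visible of it).
- ctrl.pinpoint(label, picture): "pixel" ([column, row] in pixels: a listed point, or the origin of a listed thing).
The state is a dict: "time_s": time; "joints": joint angles; "qvel": joint speeds; "effort": joint torques, N m; "eef_pos": TCP position; "tool_rot": TCP orientation; "force": force on the tool from outside, world axes, zero at the start; "torque": the same for the moment, N m; "opening": finger opening in mm.
Only numpy, scipy, OpenCV 4.12 (cv2) and the standard library are available. Lean on these libraries where they do the work, as an engineer would, in place of code of your own. Each camera call takes 0.05 s, during which the arm holds its last target. There are 200 camera calls.

## Working session

There is one attempt and no reset: what is moved stays moved. The work goes in short steps, Python scripts to look and compute and a shell command to move; the robot and the scene stay as the last step left them, time stands still between calls to the robot, and variables do not carry over. Pictures are saved under pics/ and viewed, about 12 in all and at most 16, crops included, and the job is handed in when it is done.

```bash
mkdir -p pics; cat > h.py <<'E'
import numpy as np, cv2, math
from scipy.spatial.transform import Rotation as R
from station import ctrl
def save(im,name,crop=None,scale=1):
    a=im["image"]
    if crop: a=a[crop[1]:crop[3],crop[0]:crop[2]]
    if scale!=1: a=cv2.resize(a,None,fx=scale,fy=scale,interpolation=cv2.INTER_CUBIC)
    cv2.imwrite("pics/"+name,a[:,:,::-1])
def cam(im,st=None):
    f=240/math.tan(math.radians(im["vfov"])/2)
    if "rvec" in im:
        Rm=R.from_rotvec(np.ravel(im["rvec"])).as_matrix(); t=np.ravel(im["tvec"])
        return f,im["cx"],im["cy"],Rm.T,-Rm.T@t
    T=np.array(im["tool_from_camera"]); Rt=R.from_quat(st["tool_rot"]).as_matrix()
    return f,im["cx"],im["cy"],Rt@T[:3,:3],Rt@T[:3,3]+np.array(st["eef_pos"])
def w(im,px,z,st=None):
    f,cx,cy,Rc,c=cam(im,st)
    d=Rc@np.array([(px[0]-cx)/f,(px[1]-cy)/f,1]); return c+d*(z-c[2])/d[2]
def proj(im,P,st=None):
    f,cx,cy,Rc,c=cam(im,st); q=Rc.T@(np.array(P)-c); return np.array([cx+f*q[0]/q[2],cy+f*q[1]/q[2]])
def shot(n):
    st=ctrl.read_state(); return ctrl.get_image(n),st
E
python3 - <<'E'
from h import *
print(ctrl.tips_ahead, ctrl.read_state())
Z=dict(turntable_handle=90,turntable_hole=62,bracket_hole=40,turntable_top=62,pin_grip=83,refill_mat_top=4,jar_teal_a_mid=41,jar_red_a_mid=41,jar_yellow_a_mid=41,ware_board_top=5,pin_rest_hole=56,dot_cup=0,teal_bowl=0)
for n in("top","scene"):
    im,_=shot(n); save(im,n+"0.png"); print(n,cam(im)[4].round())
    for k,z in Z.items():
        for d in ctrl.pinpoint(k,im):
            if d["p"]>.2: print(k,round(d["p"],2),np.round(d["pixel"]),w(im,d["pixel"],z).round(1))
E
```

```text
14.0 {'time_s': 0.0, 'joints': array([ 1.13839364e+00,  3.00499793e-01,  1.52160936e+00, -1.02263836e-05,
        1.32069421e+00, -6.66162924e-02]), 'qvel': array([ 0.00043496,  0.00014283,  0.00029381,  0.00049699, -0.00088658,
        0.00063259]), 'effort': array([-1.91525680e-03, -5.43494868e+01, -3.61791408e+01, -1.49558473e-04,
        3.98837408e-03, -1.21864392e-05]), 'eef_pos': array([196.64440867, 513.4027918 , 244.69360158]), 'tool_rot': array([ 0.12818868,  0.69541572, -0.12902   ,  0.69521111]), 'force': array([-0.30679386,  0.12341088, -0.23808744]), 'torque': array([0.01724905, 0.03089456, 0.01637239]), 'opening': 85.89309631287439}
top [ 291.   78. 1394.]
turntable_handle 0.63 [379. 229.] [661.3 -66.7  90. ]
turntable_hole 0.87 [329. 315.] [445.6  42.3  62. ]
turntable_hole 0.24 [217. 323.] [408.7 310.3  62. ]
turntable_top 0.7 [351. 274.] [550.5  -5.8  62. ]
pin_grip 0.53 [425. 342.] [ 393.5 -186.8   83. ]
pin_grip 0.39 [464. 277.] [ 555.5 -279.2   83. ]
refill_mat_top 0.76 [460. 276.] [ 573.  -288.9    4. ]
jar_teal_a_mid 0.33 [419. 340.] [ 401.4 -180.6   41. ]
jar_
[... 907 characters left out ...]
0.97 [442. 354.] [ 569.9 -296.5    4. ]
jar_red_a_mid 0.87 [241. 210.] [587.3 300.4  41. ]
jar_red_a_mid 0.28 [281. 300.] [431.6  -6.7  41. ]
jar_yellow_a_mid 0.76 [231. 243.] [481.3 210.1  41. ]
jar_yellow_a_mid 0.57 [380. 224.] [787.5  19.1  41. ]
ware_board_top 0.84 [221. 243.] [492.  263.8   5. ]
ware_board_top 0.59 [267. 280.] [479.3  88.1   5. ]
ware_board_top 0.24 [325. 267.] [604.8  30.3   5. ]
pin_rest_hole 0.81 [336. 348.] [ 404.3 -175.    56. ]
pin_rest_hole 0.43 [441. 352.] [ 525.6 -310.3   56. ]
dot_cup 0.68 [448. 286.] [ 754.9 -200.3    0. ]
dot_cup 0.56 [327. 285.] [565.7 -10.2   0. ]
teal_bowl 0.64 [324. 219.] [754.8 168.7   0. ]
teal_bowl 0.58 [327. 265.] [616.1  34.4   0. ]
```

```bash
python3 - <<'E'
import cv2,numpy as np
a=cv2.imread("pics/top0.png")[150:390,170:500]; b=cv2.imread("pics/scene0.png")[180:400,130:500]
cv2.imwrite("pics/a.png",cv2.resize(a,None,fx=2.4,fy=2.4)); cv2.imwrite("pics/b.png",cv2.resize(b,None,fx=2.1,fy=2.1))
E
```

```text
(no output)
```

View pics/a.png

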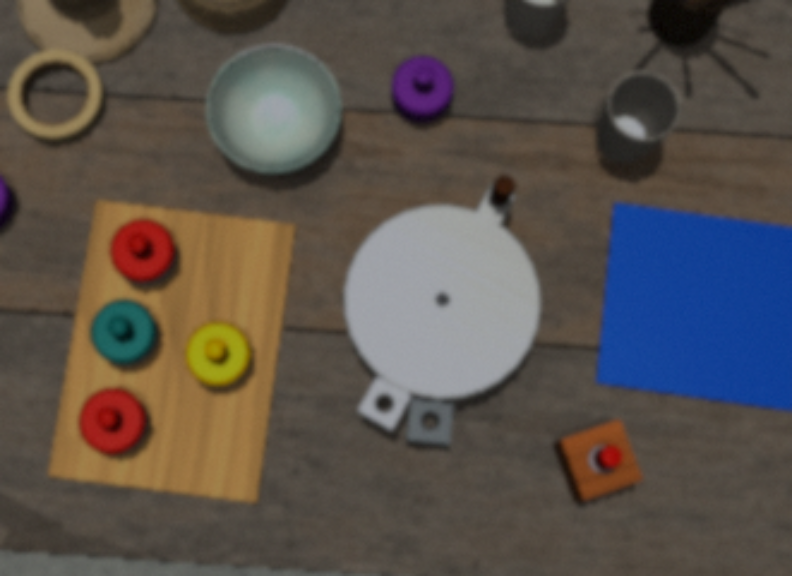

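View pics/b.png

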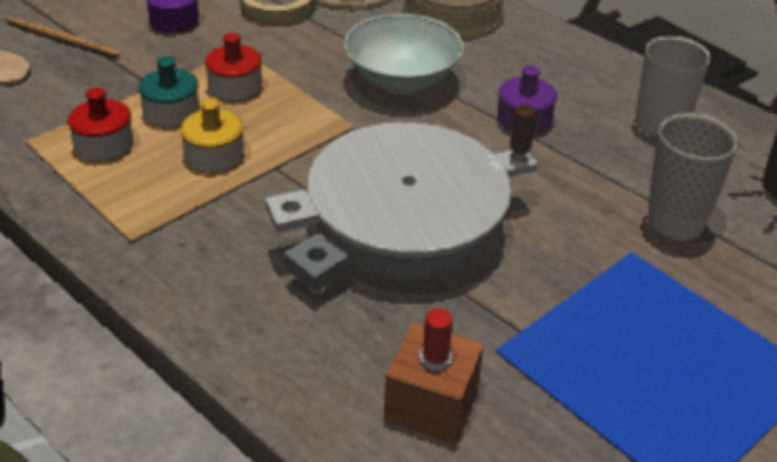

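The top crop shows four jars on the board: red (142,250), teal (124,332), yellow (218,354) and red (112,420). The purple ones at (422,88) and (0,200) are look-alikes and stay put. The ear hole is at (384,402), the bracket hole at (430,421), the pin at (609,457) and the handle at (504,185). Next I'll turn these into positions.

```bash
python3 - <<'E'
from h import *
im,st=shot("top"); sc,_=shot("scene")
for n,(x,y),z in [("axis",(442,299),62),("earhole",(384,402),62),("brk",(430,421),40),("handletop",(504,184),112),("pintop",(610,456),105.5),("redF",(140,246),77),("teal",(121,328),77),("yel",(216,350),77),("redN",(109,417),77),("purp",(424,82),72)]:
    print(n,w(im,(170+x/2.4,150+y/2.4),z).round(1))
for n,(x,y),z in [("axis",(409,181),62),("earhole",(291,207),62),("brk",(317,255),40),("handletop",(524,112),112),("pintop",(438,315),105.5),("redF",(232,38),77),("teal",(167,63),77),("yel",(210,103),77),("redN",(96,94),77)]:
    print(n,w(sc,(130+x/2.1,180+y/2.1),z).round(1))
print(R.from_quat(st["tool_rot"]).as_matrix().round(3))
E
```

```text
axis [548.8 -13.4  62. ]
earhole [439.7  40.   62. ]
brk [425.9  -8.5  40. ]
handletop [660.9 -66.9 112. ]
pintop [ 396.8 -179.6  105.5]
redF [581.1 298.3  77. ]
teal [495.4 309.   77. ]
yel [479.3 211.7  77. ]
redN [405.8 311.8  77. ]
purp [778.9  17.1  72. ]
axis [551.6 -13.5  62. ]
earhole [441.2  39.4  62. ]
brk [428.8  -9.5  40. ]
handletop [669.1 -60.6 112. ]
pintop [ 401.6 -178.6  105.5]
redF [585.5 298.   77. ]
teal [498.4 307.   77. ]
yel [483.2 212.1  77. ]
redN [406.4 310.1  77. ]
[[ 0.     0.358  0.934]
 [-0.     0.934 -0.358]
 [-1.    -0.     0.   ]]
```

```bash
T='[[463,-580,0],[0,0,-0.085],1]'; python3 -m jog '[[[463,-580,0],[0,0,-0.085],1],[[463,-580,0],[0,0,-0.085],1],[[463,-580,0],[0,0,-0.085],1],[[463,-580,0],[0,0,-0.085],1],[[463,-580,0],[0,0,-0.085],1],[[463,-580,0],[0,0,-0.085],1],[[463,-580,0],[0,0,-0.085],1],[[463,-580,0],[0,0,-0.085],1],[[463,-580,0],[0,0,-0.085],1],[[463,-580,0],[0,0,-0.085],1]]' 30
```

```text
time_s: 2.33
eef_pos: [457.6, 186.1, 245.5]
tool_rot: [0.158, 0.689, -0.158, 0.689]
force: [0.4, 1.1, -0.3]
opening: 85.5
```

```bash
python3 -m jog '[[[202,-252,-20],[0,0,0],1],[[202,-252,-20],[0,0,0],1],[[202,-252,-20],[0,0,0],1],[[202,-252,-20],[0,0,0],1],[[202,-252,-20],[0,0,0],1],[[202,-252,-20],[0,0,0],1],[[202,-252,-20],[0,0,0],1],[[202,-252,-20],[0,0,0],1],[[202,-252,-20],[0,0,0],1],[[202,-252,-20],[0,0,0],1]]'
python3 - <<'E'
from h import *
im,st=shot("wrist"); save(im,"w1.png"); print(st["eef_pos"],cam(im,st)[4],proj(im,[659.5,-66.5,112],st),proj(im,[550,-13.5,62],st))
for k,z in dict(turntable_handle=87,turntable_top=62).items():
    for d in ctrl.pinpoint(k,im)[:2]: print(k,d["p"],d["pixel"],w(im,d["pixel"],z,st))
for d in ctrl.regions_of("turntable_handle",im)[:2]: print(d["p"],d["extent"])
E
```

```text
time_s: 3.17
eef_pos: [658.9, -65.3, 224.1]
tool_rot: [0.159, 0.69, -0.159, 0.689]
force: [0.4, 0.7, 0.1]
opening: 85.4
[658.88848013 -65.3475776  224.1119049 ] [598.32730357 -36.07793862 352.84875462] [316.56239877 238.04492583] [316.29434804  65.47891912]
turntable_handle 0.76 [319.3, 234.1] [663.90046205 -66.32273053  87.        ]
turntable_top 0.74 [319.9, 61.5] [548.71735935  -9.84529032  62.        ]
turntable_top 0.44 [576.1, 181.7] [722.33823956 140.49618417  62.        ]
0.74 [181.1, 0.4, 454.6, 255.0]
```

View pics/w1.png

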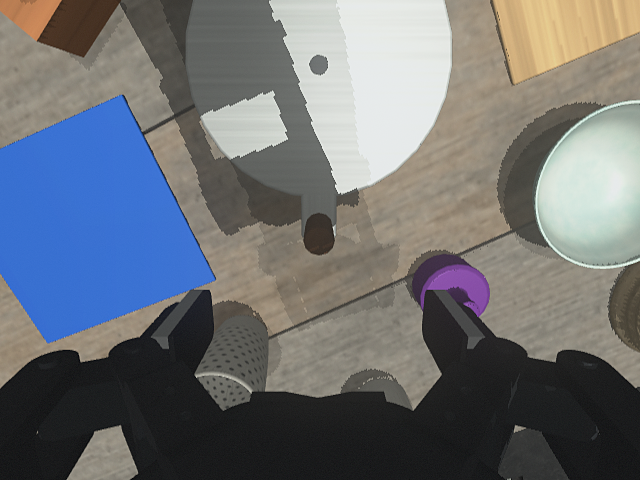

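The wrist view shows the handle top at (319,242) and the axis dot at (318,65), both within a few pixels of the prediction. I'll descend and grip it.

```bash
python3 -m jog '[[[2,-2,-40],[0,0,0],1],[[2,-2,-80],[0,0,0],1],[[2,-2,-110],[0,0,0],1],[[2,-2,-130],[0,0,0],1],[[2,-2,-130],[0,0,0],0],[[2,-2,-130],[0,0,0],0],[[2,-2,-130],[0,0,0],0],[[2,-2,-130],[0,0,0],0],[[2,-2,-130],[0,0,0],0],[[2,-2,-130],[0,0,0],0]]' 25
```

```text
time_s: 4.2
eef_pos: [661.3, -66.0, 97.1]
tool_rot: [0.158, 0.688, -0.158, 0.69]
force: [-0.1, 0.9, 5.6]
opening: 21.5
```

```bash
python3 -m jog '[[[2.5,6,0],[0,0,0.05],0],[[5,12,0],[0,0,0.1],0],[[7,18,0],[0,0,0.155],0],[[8.5,24,0],[0,0,0.21],0],[[9.7,30,0],[0,0,0.26],0],[[10.8,36,0],[0,0,0.31],0],[[11.4,42,0],[0,0,0.36],0],[[11.8,48,0],[0,0,0.41],0],[[11.8,48,0],[0,0,0.41],0],[[11.8,48,0],[0,0,0.41],0]]'
python3 - <<'E'
from h import *
im,st=shot("top"); save(im,"t2.png",(290,200,450,370),3.5)
print(st["eef_pos"],st["force"],proj(im,[550,-13.5,62]),proj(im,[427.5,-9,40]))
E
```

```text
time_s: 5.03
eef_pos: [673.6, -17.7, 97.1]
tool_rot: [0.015, 0.706, -0.015, 0.708]
force: [4.5, 2.1, 5.5]
opening: 21.5
[673.60121874 -17.66107421  97.10262408] [4.51924547 2.10946568 5.46912425] [354.22629381 274.11005639] [349.383501   324.75842104]
```

View pics/t2.png

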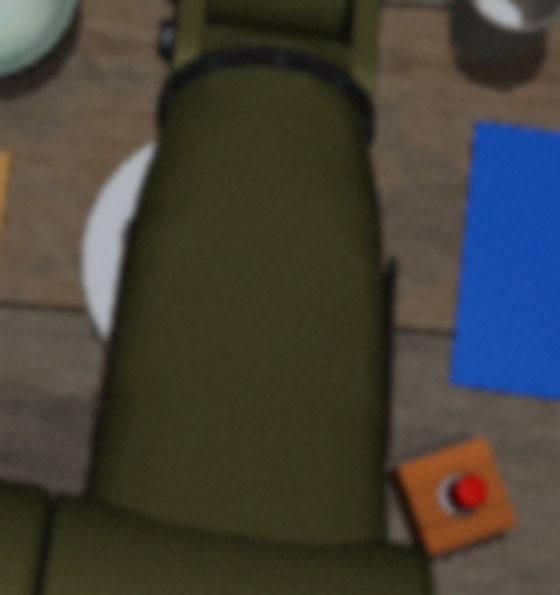

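The arm blocks the top view here. I'll release and look from above the bracket.

```bash
python3 -m jog '[[[0,0,0],[0,0,0],1],[[0,0,0],[0,0,0],1],[[0,0,0],[0,0,0],1],[[0,0,0],[0,0,0],1],[[0,0,30],[0,0,0],1],[[0,0,60],[0,0,0],1],[[0,0,100],[0,0,0],1],[[-35,0,125],[0,0,0],1],[[-75,0,130],[0,0,0],1],[[-115,0,130],[0,0,0],1]]'
python3 -m jog '[[[-40,2,0],[0,0,0],1],[[-60,2,0],[0,0,0],1],[[-60,2,0],[0,0,0],1],[[-60,2,0],[0,0,0],1]]'
python3 - <<'E'
from h import *
im,st=shot("wrist"); save(im,"w2.png"); print(st["eef_pos"],cam(im,st)[4])
print(proj(im,[427.5,-9,40],st),proj(im,[550,-13.5,62],st))
for k,z in dict(turntable_hole=62,turntable_top=62,bracket_hole=40,pin_grip=83,turntable_handle=87).items():
    for d in ctrl.pinpoint(k,im)[:2]: print(k,round(d["p"],2),d["pixel"],w(im,d["pixel"],z,st))
E
```

```text
time_s: 5.92
eef_pos: [556.4, -18.1, 227.0]
tool_rot: [0.014, 0.706, -0.015, 0.708]
force: [0.8, 0.6, -0.3]
opening: 85.2
time_s: 6.25
eef_pos: [497.3, -16.1, 226.0]
tool_rot: [0.014, 0.707, -0.015, 0.707]
force: [-0.0, -0.2, 0.6]
opening: 85.1
[497.25921085 -16.09650947 225.97354559] [429.62866015 -13.45063777 354.53288902]
[322.4212137  134.62548777] [322.83496084 277.20073852]
turntable_hole 0.78 [323.9, 138.7] [430.83821186  -8.24302506  62.        ]
turntable_top 0.72 [323.0, 255.6] [529.67123142 -12.60410629  62.        ]
turntable_top 0.19 [108.5, 107.2] [ 400.12420242 -176.08667818   62.        ]
pin_grip 0.85 [87.0, 103.0] [ 398.75341245 -179.41636863   83.        ]
pin_grip 0.49 [60.4, 289.0] [ 542.91516688 -233.26154724   83.        ]
```

View pics/w2.png

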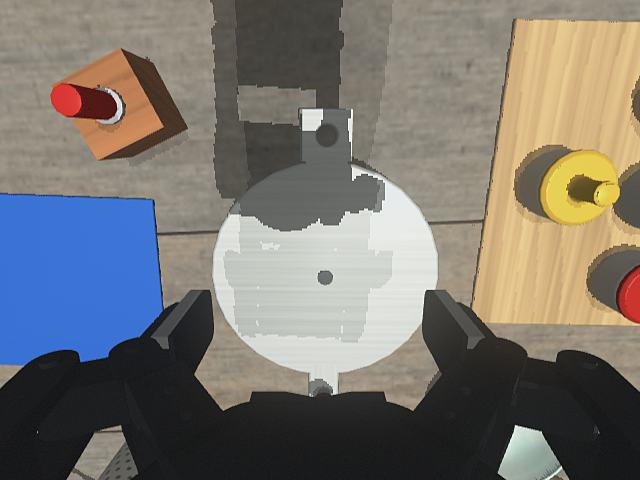

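The ear at (326,133) now covers the bracket. An enlarged crop of the hole should show whether they line up.

```bash
python3 - <<'E'
import cv2
a=cv2.imread("pics/w2.png")[90:190,275:375].astype(float)*1.8
cv2.imwrite("pics/w2c.png",cv2.resize(a.clip(0,255).astype('uint8'),None,fx=6,fy=6,interpolation=cv2.INTER_CUBIC))
E
```

```text
(no output)
```

View pics/w2c.png

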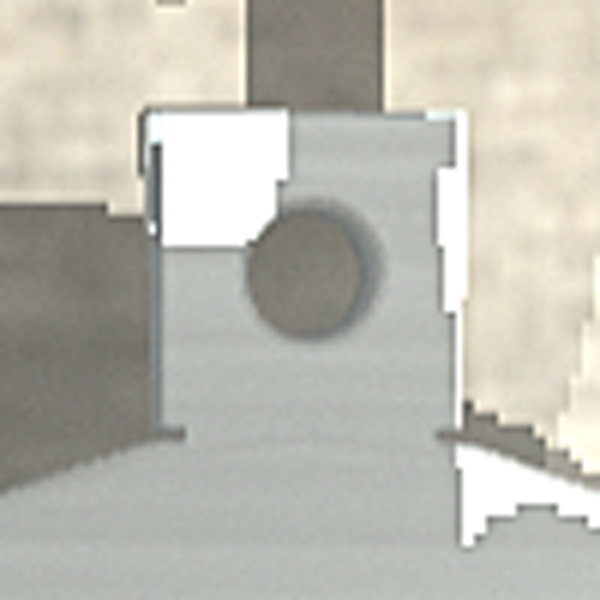

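```bash
python3 - <<'E'
from h import *
import cv2
st=ctrl.read_state(); im=ctrl.get_image("wrist")
for n,p,z in [("axis",(325.5,277.3),62),("ear",(327.3,135),62),("earL",(301.6,130),62),("earR",(351.5,130),62),("brL",(299.7,118),40),("pintop",(66,100),105.5),("collar",(109,106),56),("yel",(604,193),77)]: print(n,w(im,p,z,st).round(1))
E
```

```text
axis [550.1 -11.   62. ]
ear [428.5  -5.4  62. ]
earL [423.8 -25.7  62. ]
earR [425.4  13.9  62. ]
brL [413.5 -27.7  40. ]
pintop [ 399.5 -178.5  105.5]
collar [ 399.2 -178.3   56. ]
yel [481.5 211.1  77. ]
```

```bash
python3 -m jog '[[[-20,-32,0],[0,0,0],1],[[-40,-65,0],[0,0,0],1],[[-60,-97,0],[0,0,0],1],[[-80,-130,0],[0,0,0],1],[[-98,-162,0],[0,0,0],1],[[-98,-162,0],[0,0,0],1],[[-98,-162,-40],[0,0,0],1],[[-98,-162,-80],[0,0,0],1],[[-98,-162,-115],[0,0,0],1],[[-98,-162,-142],[0,0,0],1]]'
```

```text
time_s: 7.43
eef_pos: [398.9, -177.6, 80.7]
tool_rot: [0.015, 0.708, -0.014, 0.706]
force: [0.0, 0.8, -1.1]
opening: 85.2
```

```bash
python3 -m jog '[[[0,0,0],[0,0,0],1],[[0,0,0],[0,0,0],0],[[0,0,0],[0,0,0],0],[[0,0,0],[0,0,0],0],[[0,0,0],[0,0,0],0],[[0,0,0],[0,0,0],0],[[0,0,0],[0,0,0],0]]' 40
```

```text
time_s: 8.02
eef_pos: [400.0, -178.3, 84.3]
tool_rot: [0.014, 0.706, -0.015, 0.708]
force: [-1.3, 0.2, 8.2]
opening: 20.6
```

```bash
python3 -m jog '[[[0,0,20],[0,0,0],0],[[0,0,40],[0,0,0],0],[[0,0,60],[0,0,0],0],[[0,0,80],[0,0,0],0],[[0,0,80],[0,0,0],0],[[7,42,80],[0,0,0],0],[[14,84,80],[0,0,0],0],[[21,126,80],[0,0,0],0],[[28,169,80],[0,0,0],0],[[28,169,80],[0,0,0],0]]' 40
python3 -m jog '[[[0,0,0],[0,0,0],0],[[0,0,0],[0,0,0],0],[[0,0,0],[0,0,0],0]]'
python3 - <<'E'
from h import *
im,st=shot("wrist"); save(im,"w3.png"); print(st["eef_pos"],st["force"]); print(proj(im,[428,-8.3,40],st))
a=im["image"][60:440,140:500].astype(float)*1.3
cv2.imwrite("pics/w3.png",cv2.resize(a.clip(0,255).astype('uint8')[:,:,::-1],None,fx=1.6,fy=1.6,interpolation=cv2.INTER_CUBIC))
s,_=shot("scene"); save(s,"s3.png",(230,240,360,360),5)
E
```

```text
time_s: 8.85
eef_pos: [427.5, -4.2, 162.8]
tool_rot: [0.013, 0.707, -0.013, 0.707]
force: [0.0, -0.9, -0.2]
opening: 21.1
time_s: 9.1
eef_pos: [427.3, -10.0, 163.0]
tool_rot: [0.015, 0.707, -0.015, 0.707]
force: [0.2, 0.3, -1.4]
opening: 21.3
[427.28711376 -10.02379922 162.99182923] [ 0.16273009  0.25278978 -1.42047164]
[319.90033469 233.3458793 ]
```

View pics/w3.png

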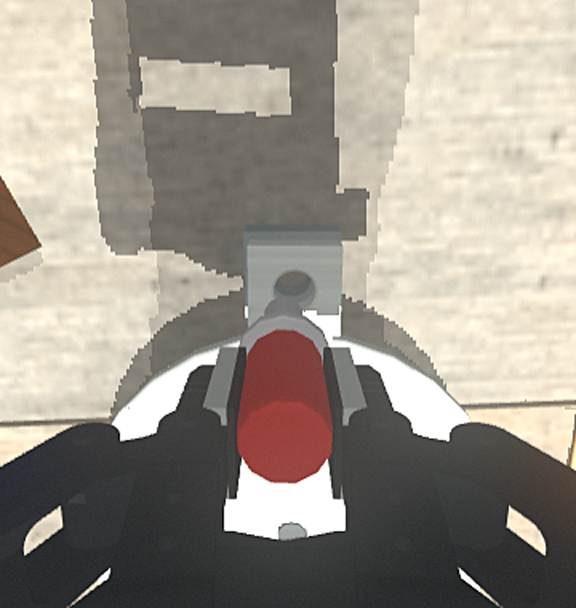

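```bash
python3 - <<'E'
from h import *
a=cv2.imread("pics/w3.png"); c=a[220:350,220:360]; c=cv2.resize(c,(450,418),interpolation=cv2.INTER_CUBIC)
b=cv2.resize(cv2.imread("pics/s3.png")[150:,:],(350,242*1))
b=cv2.copyMakeBorder(b,0,418-b.shape[0],0,0,cv2.BORDER_CONSTANT); cv2.imwrite("pics/w3c.png",np.hstack([c,b]))
im,st=shot("wrist"); print(st["eef_pos"])
for n,k in (("pin_tip",85),("turntable_hole",62),("pin_grip",163)):
    for d in ctrl.pinpoint(n,im)[:1]: print(n,d["p"],d["pixel"],w(im,d["pixel"],k,st))
print("proj tip/hole",proj(im,[427.3,-9.5,85],st),proj(im,[428.3,-5.6,62],st))
E
```

```text
[427.33562492 -10.2236566  163.11004436]
turntable_hole 0.85 [323.6, 245.8] [431.06053477  -6.24209119  62.        ]
pin_grip 0.86 [317.6, 303.9] [424.06686087 -10.11929154 163.        ]
proj tip/hole [318.73643718 251.20608114] [324.38740731 241.89280216]
```

View pics/w3c.png

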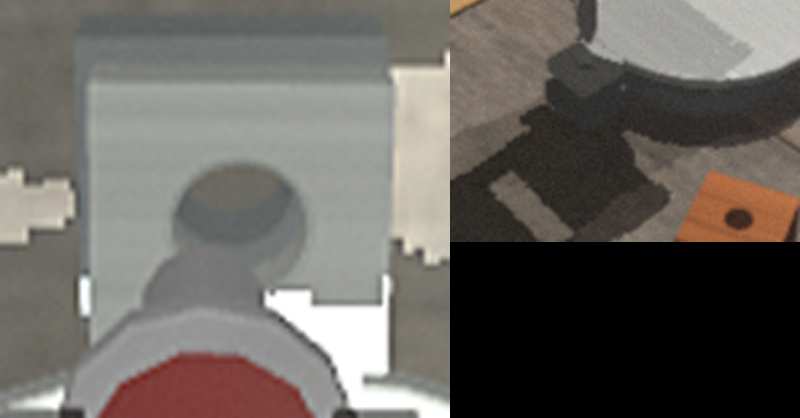

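Relative to the pin, the ear's hole sits about 4 mm in +y and 1.5 mm in +x. The bracket is within about 1 mm of the ear. I'll correct by that much and start down slowly.

```bash
python3 -m jog '[[[1.5,3.7,0],[0,0,0],0],[[1.5,3.7,0],[0,0,0],0],[[1.5,3.7,0],[0,0,0],0],[[1.5,3.7,-8],[0,0,0],0],[[1.5,3.7,-16],[0,0,0],0],[[1.5,3.7,-22],[0,0,0],0],[[1.5,3.7,-27],[0,0,0],0],[[1.5,3.7,-31],[0,0,0],0],[[1.5,3.7,-31],[0,0,0],0]]'; python3 -c "
from h import *
s=ctrl.read_state();print(s['eef_pos'],s['force'],s['torque'])
im,st=shot('wrist')
for n,k in (('turntable_hole',62),('pin_grip',132)):
    for d in ctrl.pinpoint(n,im)[:1]: print(n,d['p'],d['pixel'],w(im,d['pixel'],k,st))"
```

```text
time_s: 10.15
eef_pos: [428.6, -5.3, 131.3]
tool_rot: [0.014, 0.708, -0.014, 0.706]
force: [0.2, -0.2, -0.8]
opening: 21.3
[428.59158462  -5.29843118 131.30775039] [ 0.21285316 -0.17115465 -0.78335927] [-0.03840386 -0.00824047  0.04450163]
turntable_hole 0.93 [314.6, 259.0] [430.36725863  -7.13163978  62.        ]
pin_grip 0.81 [319.0, 308.4] [426.92241356  -4.70484862 132.        ]
```

```bash
python3 -m jog '[[[0,0,-5],[0,0,0],0],[[0,0,-10],[0,0,0],0],[[0,0,-14],[0,0,0],0],[[0,0,-18],[0,0,0],0],[[0,0,-22],[0,0,0],0],[[0,0,-22],[0,0,0],0]]'; python3 -c "
from h import *
s=ctrl.read_state();print(s['eef_pos'],s['force'],s['torque'])"
```

```text
time_s: 10.8
eef_pos: [428.6, -5.3, 109.4]
tool_rot: [0.014, 0.707, -0.014, 0.707]
force: [-0.6, 0.2, -2.0]
opening: 21.0
[428.61360364  -5.30861598 109.41891054] [-0.64909364  0.19578226 -2.02417058] [-0.01025338  0.00690912  0.02931   ]
```

```bash
python3 -m jog '[[[0,0,-6],[0,0,0],0],[[0,0,-12],[0,0,0],0],[[0,0,-16],[0,0,0],0],[[0,0,-18],[0,0,0],0],[[0,0,-20],[0,0,0],0],[[0,0,-20],[0,0,0],0]]'; python3 -c "
from h import *
s=ctrl.read_state();print(s['eef_pos'],s['force'],s['torque'])"
```

```text
time_s: 11.3
eef_pos: [429.0, -5.3, 90.4]
tool_rot: [0.014, 0.707, -0.014, 0.707]
force: [-0.3, -0.0, -0.6]
opening: 21.2
[429.03791918  -5.3382351   90.38202903] [-0.28169174 -0.02903784 -0.55891116] [-0.03979124  0.05814721 -0.01447364]
```

```bash
python3 -m jog '[[[0,0,-1],[0,0,0],0],[[0,0,-2],[0,0,0],0],[[0,0,-3],[0,0,0],0],[[0,0,-3],[0,0,0],0]]'; python3 -c "
from h import *
s=ctrl.read_state();print(s['eef_pos'],s['force'])"
python3 -m jog '[[[0,0,-3],[0,0,0],1],[[0,0,-3],[0,0,0],1],[[0,0,-3],[0,0,0],1],[[0,0,-3],[0,0,0],1],[[0,0,25],[0,0,0],1],[[0,0,60],[0,0,0],1],[[0,0,100],[0,0,0],1],[[-10,40,140],[0,0,0],1],[[0,80,150],[0,0,0],1],[[0,120,150],[0,0,0],1]]'
python3 - <<'E'
from h import *
s,_=shot("scene"); save(s,"s4.png",(180,170,380,370),3.5)
t,_=shot("top")
for im,n in((s,"s"),(t,"t")):
  for k,z in dict(pin_grip=89.5,turntable_handle=87,turntable_top=62).items():
    for d in ctrl.pinpoint(k,im)[:1]: print(n,k,round(d["p"],2),d["pixel"],w(im,d["pixel"],z).round(1))
E
```

```text
time_s: 11.63
eef_pos: [430.1, -5.5, 89.5]
tool_rot: [0.014, 0.706, -0.015, 0.708]
force: [-12.0, -0.8, 35.1]
opening: 21.0
[430.05852041  -5.49082827  89.51852106] [-12.02895775  -0.83649953  35.09125598]
time_s: 12.47
eef_pos: [429.5, 104.2, 239.6]
tool_rot: [0.016, 0.705, -0.015, 0.709]
force: [0.9, 0.4, 0.3]
opening: 85.1
s pin_grip 0.61 [276.4, 280.5] [426.8   0.5  89.5]
s turntable_handle 0.8 [364.1, 231.5] [680.4 -12.7  87. ]
t pin_grip 0.48 [350.4, 325.3] [421.4  -8.3  89.5]
t turntable_handle 0.59 [360.7, 220.9] [679.8 -21.6  87. ]
t turntable_top 0.66 [353.7, 275.2] [547.2 -12.3  62. ]
```

View pics/s4.png

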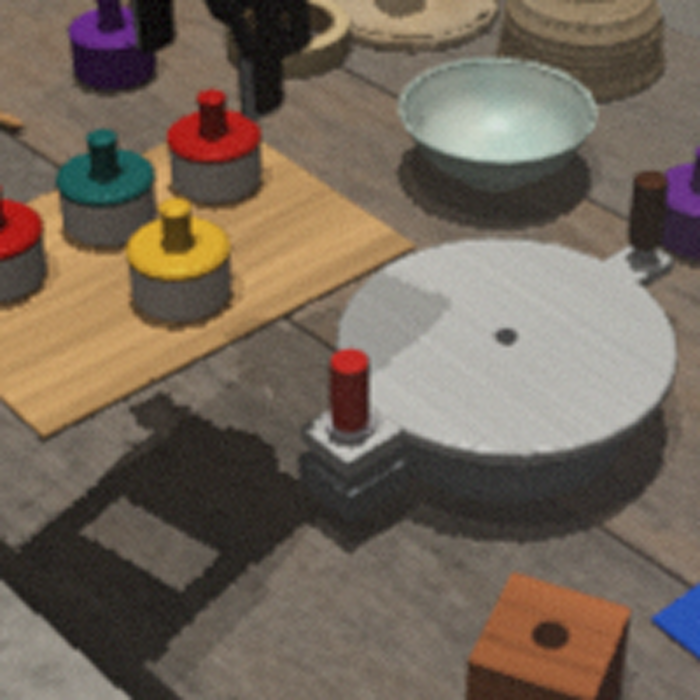

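Scene view: the pin is upright with its collar on the ear, crop (350,430), and it took 35 N at the bottom, so it is home. Next is the yellow jar.

```bash
cat > j.py <<'E'
from h import *
import sys
# refine jar knob position from wrist camera: colour blob of the knob+lid near expected place
exp=np.array([float(sys.argv[2]),float(sys.argv[3])]); col=sys.argv[1]; z0=float(sys.argv[4]) if len(sys.argv)>4 else 5
im,st=shot("wrist"); print("tcp",np.round(st["eef_pos"],1),"F",np.round(st["force"],1))
for d in ctrl.pinpoint("jar_%s_a_mid"%col,im)[:3]: print("pp",round(d["p"],2),np.round(d["pixel"]),w(im,d["pixel"],z0+36,st)[:2].round(1))
h=cv2.cvtColor(im["image"],cv2.COLOR_RGB2HSV); H,S,V=[h[:,:,i].astype(int) for i in range(3)]
m={"yellow":(H>20)&(H<34)&(S>170),"red":((H<6)|(H>174))&(S>170),"teal":(H>80)&(H<100)&(S>120)}[col]&(V>40)
n,l,s,c=cv2.connectedComponentsWithStats(m.astype(np.uint8))
for i in range(1,n):
    if s[i,4]<150: continue
    # fit: project lid circle (z0+42,r34) for candidate xy to match bottom/left extents -> minimise silhouette IoU
    sel=l==i; p0=w(im,c[i],z0+50,st)[:2]
    from scipy.optimize import minimize
    a=np.linspace(0,2*np.pi,40)
    def mask(q):
        M=np.zeros((480,640),np.uint8)
        for zt,zb,r in((42,30,34),(72,42,10)):
            pts=np.array([proj(im,[q[0]+r*np.cos(t),q[1]+r*np.sin(t),z0+z],st) for z in(zt,zb) for t in a]).astype(np.int32)
            cv2.fillConvexPoly(M,cv2.convexHull(pts),1)
        return M>0
    f=lambda q:-(mask(q)&sel).sum()/(mask(q)|sel).sum()
    r=minimize(f,p0,method="Nelder-Mead",options=dict(initial_simplex=[p0,p0+[8,0],p0+[0,8]],xatol=.2,fatol=1e-4,maxiter=80))
    print("blob",np.round(c[i]),s[i,4],"->",r.x.round(1),"iou",round(-r.fun,3),"shift",(r.x-np.array(st["eef_pos"])[:2]).round(1))
E
python3 -m jog '[[[20,40,0],[0,0,0],1],[[40,80,-20],[0,0,0],1],[[52,107,-50],[0,0,0],1],[[52,107,-70],[0,0,0],1],[[52,107,-70],[0,0,0],1],[[52,107,-70],[0,0,0],1]]'; python3 j.py yellow 482 211
```

```text
time_s: 13.37
eef_pos: [480.2, 209.3, 165.4]
tool_rot: [0.014, 0.708, -0.015, 0.706]
force: [-0.3, -0.3, 0.6]
opening: 85.4
tcp [480.2 209.3 165.4] F [-0.3 -0.3  0.6]
pp 0.8 [328. 233.] [481.  216.6]
```

```bash
python3 - <<'E'
from h import *
im,st=shot("wrist"); save(im,"w5.png")
h=cv2.cvtColor(im["image"],cv2.COLOR_RGB2HSV); print(h[210:300:15,300:350:12].tolist())
E
```

```text
[[[22, 158, 123], [22, 157, 125], [22, 157, 125], [22, 163, 171], [22, 161, 166]], [[22, 158, 124], [22, 160, 126], [21, 154, 109], [22, 150, 117], [22, 160, 167]], [[22, 157, 127], [22, 150, 102], [22, 156, 134], [22, 157, 130], [25, 146, 241]], [[25, 152, 238], [26, 149, 241], [22, 151, 123], [23, 167, 221], [26, 149, 240]], [[19, 101, 220], [23, 162, 228], [26, 150, 238], [25, 153, 238], [20, 123, 214]], [[18, 104, 218], [19, 102, 221], [19, 101, 218], [18, 105, 204], [18, 104, 204]]]
```

View pics/w5.png

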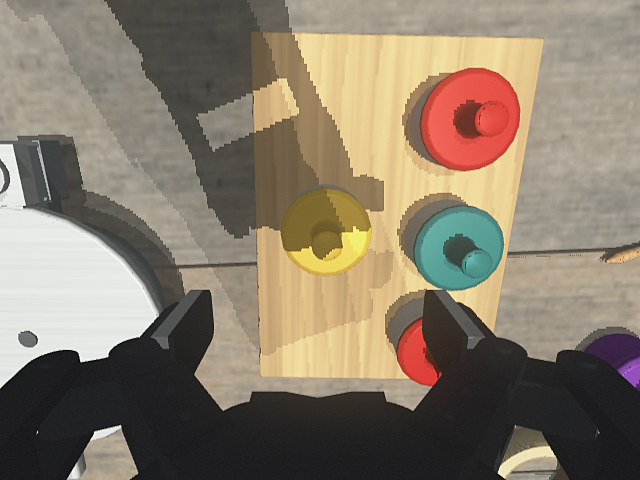

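Yellow's knob is at (327,245), with the reds at (490,118) and (420,352) and the teal at (474,263). I'll loosen the thresholds.

```bash
sed -i 's/(H>20)&(H<34)&(S>170)/(H>20)\&(H<32)\&(S>138)/; s/(H>174))&(S>170)/(H>172))\&(S>130)/; s/(S>120)}/(S>90)}/' j.py; python3 j.py yellow 482 211;python3 j.py red 482 211;python3 j.py teal 482 211
```

```text
tcp [481.2 209.3 168.1] F [-1.1 -0.2 -0.1]
pp 0.67 [323. 231.] [482.  213.8]
blob [324. 231.] 5862 -> [483.6 216.2] iou 0.88 shift [2.4 6.8]
tcp [481.1 209.6 167.9] F [-0.5  0.2  0.3]
pp 0.83 [433. 347.] [584.8 300.9]
blob [469. 119.] 7846 -> [407.9 315.8] iou 0.886 shift [-73.2 106.1]
blob [417. 356.] 1782 -> [595.4 287.9] iou 0.327 shift [114.4  78.2]
tcp [480.9 209.9 167.3] F [-0.3 -0.3  0.2]
blob [459. 250.] 4944 -> [502.1 317.2] iou 0.73 shift [ 21.2 107.4]
```

```bash
python3 -m jog '[[[1,4,0],[0,0,0],1],[[1,4,-35],[0,0,0],1],[[1,4,-65],[0,0,0],1],[[1,4,-90],[0,0,0],1],[[1,4,-101],[0,0,0],1],[[1,4,-101],[0,0,0],0],[[1,4,-101],[0,0,0],0],[[1,4,-101],[0,0,0],0],[[1,4,-101],[0,0,0],0],[[1,4,-101],[0,0,0],0]]' 40
python3 -m jog '[[[0,0,0],[0,0,0],0],[[0,0,30],[0,0,0],0],[[0,0,60],[0,0,0],0],[[0,0,60],[0,0,0],0],[[0,0,60],[0,0,0],0],[[0,0,60],[0,0,0],0]]'; python3 -c "
from h import *
for i in range(3):
  im,s=shot('wrist');print(s['eef_pos'],s['force'],s['effort'][1:3])"
```

```text
time_s: 14.65
eef_pos: [482.2, 214.5, 66.4]
tool_rot: [0.015, 0.706, -0.014, 0.708]
force: [0.7, -0.2, -0.8]
opening: 25.4
time_s: 15.15
eef_pos: [481.1, 214.1, 124.3]
tool_rot: [0.014, 0.707, -0.015, 0.707]
force: [-0.0, -0.7, -4.5]
opening: 18.0
[481.07293534 214.09807313 124.32112951] [-0.01259753 -0.7377081  -4.49445912] [-58.69644284 -34.29857612]
[480.90488548 214.04618053 123.89016091] [ 0.96969948 -0.1792815  -4.18575674] [-57.96065569 -33.644135  ]
[480.91656708 214.0510437  123.78582178] [ 0.12794469  0.22334205 -3.59670213] [-57.40670085 -33.22606087]
```

It weighs about 4.1 N, so yellow is full. It goes to the turntable spot (550,35).

```bash
python3 -m jog '[[[0,0,35],[0,0,0],0],[[10,-25,45],[0,0,0],0],[[24,-60,45],[0,0,0],0],[[38,-97,45],[0,0,0],0],[[52,-133,45],[0,0,0],0],[[64,-165,45],[0,0,0],0],[[69,-179,45],[0,0,0],0],[[69,-179,45],[0,0,0],0],[[69,-179,20],[0,0,0],0],[[69,-179,6],[0,0,0],0]]'
python3 -m jog '[[[0,0,-2],[0,0,0],0],[[0,0,-4],[0,0,0],0],[[0,0,-6],[0,0,0],0],[[0,0,-6],[0,0,0],0]]'; python3 -c "
from h import *
s=ctrl.read_state();print(s['eef_pos'],s['force'])"
```

```text
time_s: 16.13
eef_pos: [549.9, 35.4, 129.0]
tool_rot: [0.015, 0.708, -0.015, 0.706]
force: [-0.4, 0.3, -5.5]
opening: 18.3
time_s: 16.47
eef_pos: [550.8, 35.6, 125.6]
tool_rot: [0.014, 0.707, -0.014, 0.707]
force: [-0.2, -0.4, -4.0]
opening: 18.2
[550.76936042  35.59557183 125.5963572 ] [-0.23940667 -0.36757487 -4.01309563]
```

```bash
python3 -m jog '[[[0,0,-1],[0,0,0],0],[[0,0,-2],[0,0,0],0],[[0,0,-2],[0,0,0],0],[[0,0,-2],[0,0,0],0]]';python3 -m jog '[[[0,0,-1],[0,0,0],0],[[0,0,-2],[0,0,0],0],[[0,0,-2],[0,0,0],0],[[0,0,-2],[0,0,0],0]]'
```

```text
time_s: 16.8
eef_pos: [550.7, 35.4, 123.4]
tool_rot: [0.014, 0.707, -0.014, 0.707]
force: [-0.0, 0.4, -3.3]
opening: 17.8
time_s: 17.13
eef_pos: [551.6, 35.5, 123.1]
tool_rot: [0.015, 0.706, -0.014, 0.708]
force: [-2.8, 2.1, 12.2]
opening: 18.3
```

```bash
python3 -m jog '[[[0,0,1],[0,0,0],0.6],[[0,0,1],[0,0,0],0.6],[[0,0,1],[0,0,0],0.6],[[0,0,1],[0,0,0],0.6],[[0,0,30],[0,0,0],0.6],[[0,0,60],[0,0,0],1],[[-15,30,60],[0,0,0],1],[[-32,65,60],[0,0,0],1],[[-50,100,60],[0,0,0],1],[[-68,135,60],[0,0,0],1]]'
python3 -m jog '[[[-16,35,0],[0,0,0],1],[[-33,70,-5],[0,0,0],1],[[-50,105,-10],[0,0,0],1],[[-67,130,-15],[0,0,0],1],[[-77,141,-15],[0,0,0],1],[[-77,141,-15],[0,0,0],1],[[-77,141,-15],[0,0,0],1]]'
python3 j.py red 406 311
python3 -c "
from h import *
im,_=shot('top')
for c in ('yellow','red','teal'):
  for d in ctrl.pinpoint('jar_%s_a_mid'%c,im)[:3]: print(c,round(d['p'],2),d['pixel'],w(im,d['pixel'],98 if c=='yellow' else 41)[:2].round())"
```

```text
time_s: 17.97
eef_pos: [481.6, 171.4, 181.2]
tool_rot: [0.015, 0.707, -0.015, 0.707]
force: [0.4, 0.5, 0.4]
opening: 85.4
time_s: 18.55
eef_pos: [405.4, 311.5, 166.1]
tool_rot: [0.014, 0.707, -0.014, 0.707]
force: [-0.0, -1.2, 0.1]
opening: 85.3
tcp [405.4 311.5 166.1] F [-0.  -1.2  0.1]
blob [325. 233.] 6122 -> [408.  317.4] iou 0.903 shift [2.6 5.9]
yellow 0.78 [342.9, 186.5] [763.  27.]
yellow 0.71 [338.5, 273.7] [542.  27.]
red 0.91 [225.6, 254.4] [584. 311.]
red 0.61 [363.7, 223.2] [688. -33.]
```

```bash
python3 -m jog '[[[1,3,0],[0,0,0],1],[[1,3,-35],[0,0,0],1],[[1,3,-65],[0,0,0],1],[[1,3,-90],[0,0,0],1],[[1,3,-100],[0,0,0],1],[[1,3,-100],[0,0,0],0],[[1,3,-100],[0,0,0],0],[[1,3,-100],[0,0,0],0],[[1,3,-100],[0,0,0],0],[[1,3,-100],[0,0,0],0]]' 40
python3 -m jog '[[[0,0,0],[0,0,0],0],[[0,0,0],[0,0,0],0],[[0,0,30],[0,0,0],0],[[0,0,60],[0,0,0],0],[[0,0,95],[0,0,0],0],[[0,0,95],[0,0,0],0],[[0,0,95],[0,0,0],0],[[0,0,95],[0,0,0],0]]'; python3 -c "
from h import *
for i in range(3):
  im,s=shot('wrist');print(s['eef_pos'],s['force'])"
```

```text
time_s: 19.68
eef_pos: [407.1, 314.6, 67.4]
tool_rot: [0.015, 0.706, -0.014, 0.708]
force: [0.3, 0.3, 0.6]
opening: 25.4
time_s: 20.35
eef_pos: [406.0, 313.8, 159.9]
tool_rot: [0.014, 0.708, -0.015, 0.706]
force: [0.1, -0.9, -5.5]
opening: 18.4
[406.00202573 313.84684423 159.89612734] [ 0.13320715 -0.91294439 -5.49261172]
[405.87349109 313.80288886 159.44800282] [-0.83550958  0.17517137 -4.3643038 ]
[405.91365209 313.81631455 159.38898067] [-0.16922362  1.17918101 -4.39993953]
```

Full as well, at about 4.6 N. It goes to (508,-37), carried higher.

```bash
python3 -m jog '[[[0,0,32],[0,0,0],0],[[10,-33,32],[0,0,0],0],[[20,-70,32],[0,0,0],0],[[31,-108,32],[0,0,0],0],[[42,-145,32],[0,0,0],0],[[53,-183,32],[0,0,0],0],[[64,-220,32],[0,0,0],0],[[75,-258,32],[0,0,0],0],[[86,-295,32],[0,0,0],0],[[96,-330,32],[0,0,0],0]]'
python3 -m jog '[[[6,-21,0],[0,0,0],0],[[6,-21,0],[0,0,0],0],[[6,-21,-20],[0,0,0],0],[[6,-21,-40],[0,0,0],0],[[6,-21,-60],[0,0,0],0],[[6,-21,-64],[0,0,0],0],[[6,-21,-65],[0,0,0],0],[[6,-21,-66],[0,0,0],0],[[6,-21,-66],[0,0,0],0]]'
```

```text
time_s: 21.33
eef_pos: [502.5, -17.8, 192.2]
tool_rot: [0.015, 0.707, -0.015, 0.706]
force: [1.3, 1.1, -4.8]
opening: 18.3
time_s: 22.08
eef_pos: [509.0, -36.6, 128.0]
tool_rot: [0.014, 0.707, -0.014, 0.707]
force: [0.2, -0.7, -4.5]
opening: 18.3
```

```bash
python3 -m jog '[[[0,0,-1.5],[0,0,0],0],[[0,0,-3],[0,0,0],0],[[0,0,-3],[0,0,0],0],[[0,0,-3],[0,0,0],0]]';python3 -m jog '[[[0,0,-1],[0,0,0],0],[[0,0,-2],[0,0,0],0],[[0,0,-2],[0,0,0],0],[[0,0,-2],[0,0,0],0]]'
```

```text
time_s: 22.42
eef_pos: [508.6, -36.7, 124.3]
tool_rot: [0.014, 0.707, -0.014, 0.707]
force: [-0.8, 0.0, -4.4]
opening: 17.9
time_s: 22.75
eef_pos: [509.6, -36.7, 123.7]
tool_rot: [0.014, 0.706, -0.014, 0.708]
force: [-1.2, 1.7, 9.5]
opening: 18.1
```

```bash
python3 -m jog '[[[0,0,1],[0,0,0],0.5],[[0,0,1],[0,0,0],0.5],[[0,0,1],[0,0,0],0.5],[[0,0,1],[0,0,0],0.5],[[0,0,30],[0,0,0],0.5],[[0,0,65],[0,0,0],1],[[0,35,65],[0,0,0],1],[[0,75,65],[0,0,0],1],[[0,115,65],[0,0,0],1],[[-2,155,65],[0,0,0],1]]'
python3 -m jog '[[[-2,40,0],[0,0,0],1],[[-4,80,0],[0,0,0],1],[[-6,120,-5],[0,0,0],1],[[-8,160,-15],[0,0,0],1],[[-10,190,-22],[0,0,0],1],[[-10,190,-22],[0,0,0],1],[[-10,190,-22],[0,0,0],1]]'
python3 j.py teal 498 308
```

```text
time_s: 23.58
eef_pos: [506.4, 119.9, 187.3]
tool_rot: [0.015, 0.707, -0.015, 0.707]
force: [1.1, -0.3, -0.0]
opening: 85.4
time_s: 24.17
eef_pos: [495.9, 309.4, 164.3]
tool_rot: [0.013, 0.707, -0.014, 0.707]
force: [-0.2, -0.3, -0.6]
opening: 85.4
tcp [495.9 309.4 164.3] F [-0.2 -0.3 -0.6]
blob [327. 213.] 182 -> [504.4 306. ] iou 0.027 shift [ 8.4 -3.4]
blob [334. 258.] 2131 -> [517.1 319.1] iou 0.321 shift [21.1  9.8]
```

```bash
sed -i 's/(H>80)&(H<100)&(S>90)/(H>72)\&(H<108)\&(S>70)/; s/(V>40)/(V>15)/' j.py; python3 j.py teal 498 308
```

```text
tcp [496.7 307.7 165.2] F [ 0.3 -0.3  0.6]
blob [331. 235.] 4360 -> [500.8 315. ] iou 0.641 shift [4.  7.4]
blob [326. 241.] 171 -> [534.6 313.8] iou 0.027 shift [37.8  6.2]
```

```bash
python3 -m jog '[[[2,3,0],[0,0,0],1],[[2,3,-35],[0,0,0],1],[[2,3,-65],[0,0,0],1],[[2,3,-88],[0,0,0],1],[[2,3,-98],[0,0,0],1],[[2,3,-98],[0,0,0],0],[[2,3,-98],[0,0,0],0],[[2,3,-98],[0,0,0],0],[[2,3,-98],[0,0,0],0],[[2,3,-98],[0,0,0],0]]' 40
python3 -m jog '[[[0,0,0],[0,0,0],0],[[0,0,0],[0,0,0],0],[[0,0,30],[0,0,0],0],[[0,0,60],[0,0,0],0],[[0,0,95],[0,0,0],0],[[0,0,125],[0,0,0],0],[[0,0,125],[0,0,0],0],[[0,0,125],[0,0,0],0],[[0,0,125],[0,0,0],0]]'; python3 -c "
from h import *
for i in range(3):
  im,s=shot('wrist');print(s['eef_pos'],s['force'])"
```

```text
time_s: 25.2
eef_pos: [499.1, 311.6, 68.4]
tool_rot: [0.015, 0.706, -0.014, 0.708]
force: [-0.5, 0.7, -0.1]
opening: 25.5
time_s: 25.95
eef_pos: [498.2, 311.1, 191.2]
tool_rot: [0.014, 0.707, -0.015, 0.707]
force: [-0.1, -0.3, -1.3]
opening: 18.3
[498.20799671 311.096192   191.21661514] [-0.10432602 -0.25763554 -1.32827703]
[498.07917783 311.04194057 190.69978486] [-0.19404999  0.03364179 -1.08104588]
[498.09358281 311.04656997 190.57846176] [-0.36648494 -0.74595379 -2.30490111]
```

About 1.5 N, so teal is empty. It goes to the mat at (571,-250).

```bash
python3 -m jog '[[[0,0,25],[0,0,0],0],[[5,-35,27],[0,0,0],0],[[10,-76,27],[0,0,0],0],[[15,-117,27],[0,0,0],0],[[20,-158,27],[0,0,0],0],[[25,-199,27],[0,0,0],0],[[30,-240,27],[0,0,0],0],[[35,-281,27],[0,0,0],0],[[40,-322,27],[0,0,0],0],[[46,-363,27],[0,0,0],0]]'
python3 -m jog '[[[5,-40,0],[0,0,0],0],[[10,-80,0],[0,0,0],0],[[15,-120,0],[0,0,0],0],[[21,-160,0],[0,0,0],0],[[26,-197,0],[0,0,0],0],[[26,-197,0],[0,0,0],0],[[26,-197,-40],[0,0,0],0],[[26,-197,-80],[0,0,0],0],[[26,-197,-110],[0,0,0],0],[[26,-197,-130],[0,0,0],0]]'
python3 -m jog '[[[0,0,-7],[0,0,0],0],[[0,0,-12],[0,0,0],0],[[0,0,-14],[0,0,0],0],[[0,0,-14],[0,0,0],0],[[0,0,-14],[0,0,0],0]]'
```

```text
time_s: 26.93
eef_pos: [544.1, -53.7, 218.4]
tool_rot: [0.014, 0.707, -0.014, 0.707]
force: [0.9, -0.2, -0.1]
opening: 18.4
time_s: 27.77
eef_pos: [568.9, -247.9, 84.5]
tool_rot: [0.015, 0.709, -0.014, 0.705]
force: [0.5, 0.2, -0.8]
opening: 18.0
time_s: 28.18
eef_pos: [571.1, -248.9, 76.5]
tool_rot: [0.014, 0.706, -0.015, 0.708]
force: [0.7, -0.9, -1.0]
opening: 18.2
```

```bash
python3 -m jog '[[[0,0,-3],[0,0,0],0],[[0,0,-6],[0,0,0],0],[[0,0,-7.5],[0,0,0],0],[[0,0,-7.5],[0,0,0],0],[[0,0,-7.5],[0,0,0],0]]';python3 -m jog '[[[0,0,-1],[0,0,0],0],[[0,0,-2],[0,0,0],0],[[0,0,-2],[0,0,0],0],[[0,0,-2],[0,0,0],0]]'
```

```text
time_s: 28.6
eef_pos: [570.6, -248.7, 67.6]
tool_rot: [0.014, 0.707, -0.014, 0.707]
force: [0.1, -0.5, -2.0]
opening: 18.1
time_s: 28.93
eef_pos: [571.2, -248.6, 66.8]
tool_rot: [0.014, 0.706, -0.014, 0.708]
force: [-1.2, 3.2, 8.6]
opening: 18.4
```

```bash
python3 -m jog '[[[0,0,1],[0,0,0],0.5],[[0,0,1],[0,0,0],0.5],[[0,0,1],[0,0,0],0.5],[[0,0,1],[0,0,0],0.5],[[0,0,30],[0,0,0],0.5],[[0,0,70],[0,0,0],0.7],[[0,0,110],[0,0,0],1],[[0,35,120],[0,0,0],1],[[0,75,120],[0,0,0],1],[[2,115,120],[0,0,0],1]]'
python3 -m jog '[[[1,41,0],[0,0,0],1],[[2,82,0],[0,0,0],1],[[3,123,0],[0,0,0],1],[[4,164,0],[0,0,0],1],[[5,205,0],[0,0,0],1],[[6,246,0],[0,0,0],1],[[7,287,0],[0,0,0],1],[[8,328,0],[0,0,0],1],[[9,369,0],[0,0,0],1],[[10,410,0],[0,0,0],1]]'
python3 -m jog '[[[0,23,-20],[0,0,0],1],[[0,23,-22],[0,0,0],1],[[0,23,-22],[0,0,0],1],[[0,23,-22],[0,0,0],1]]'
python3 j.py red 584 300
```

```text
time_s: 29.77
eef_pos: [572.4, -132.9, 186.7]
tool_rot: [0.015, 0.706, -0.015, 0.708]
force: [1.6, -0.7, -0.3]
opening: 86.0
time_s: 30.6
eef_pos: [582.2, 278.4, 185.6]
tool_rot: [0.014, 0.707, -0.014, 0.707]
force: [0.1, 0.1, 0.1]
opening: 85.5
time_s: 30.93
eef_pos: [582.7, 298.8, 163.6]
tool_rot: [0.014, 0.707, -0.015, 0.707]
force: [-0.5, 0.6, 1.2]
opening: 85.2
tcp [582.7 298.8 163.6] F [-0.5  0.6  1.2]
pp 0.72 [323. 236.] [585.2 303. ]
blob [324. 237.] 6259 -> [587.8 304. ] iou 0.916 shift [5.1 5.2]
```

```bash
python3 -m jog '[[[3.5,3,0],[0,0,0],1],[[3.5,3,-35],[0,0,0],1],[[3.5,3,-65],[0,0,0],1],[[3.5,3,-87],[0,0,0],1],[[3.5,3,-97],[0,0,0],1],[[3.5,3,-97],[0,0,0],0],[[3.5,3,-97],[0,0,0],0],[[3.5,3,-97],[0,0,0],0],[[3.5,3,-97],[0,0,0],0],[[3.5,3,-97],[0,0,0],0]]' 40
python3 -m jog '[[[0,0,0],[0,0,0],0],[[0,0,0],[0,0,0],0],[[0,0,30],[0,0,0],0],[[0,0,60],[0,0,0],0],[[0,0,95],[0,0,0],0],[[0,0,125],[0,0,0],0],[[0,0,150],[0,0,0],0],[[0,0,150],[0,0,0],0],[[0,0,150],[0,0,0],0]]'; python3 -c "
from h import *
for i in range(4):
  im,s=shot('wrist');print(s['eef_pos'],s['force'])"
```

```text
time_s: 31.87
eef_pos: [586.6, 302.5, 68.1]
tool_rot: [0.015, 0.706, -0.014, 0.708]
force: [-0.3, 0.3, -0.7]
opening: 25.5
time_s: 32.62
eef_pos: [586.3, 302.4, 217.8]
tool_rot: [0.015, 0.706, -0.014, 0.708]
force: [-0.3, -0.4, -1.9]
opening: 18.2
[586.29960262 302.37250086 217.79015949] [-0.27687777 -0.36645406 -1.86947037]
[585.84088815 302.15909272 216.00422797] [ 0.85767103  0.13601351 -1.41126633]
[585.64244875 302.05454363 215.11508434] [-0.40241679  0.63508234 -0.60225846]
[585.6122396  302.06018368 214.85784676] [ 0.20792465  0.40742598 -0.76641721]
```

This red is empty (about 1 N), so it goes to the mat at (571,-337).

```bash
python3 -m jog '[[[-1,-40,0],[0,0,0],0],[[-2,-80,0],[0,0,0],0],[[-3,-120,0],[0,0,0],0],[[-4,-160,0],[0,0,0],0],[[-5,-200,0],[0,0,0],0],[[-6,-240,0],[0,0,0],0],[[-7,-280,0],[0,0,0],0],[[-8,-320,0],[0,0,0],0],[[-9,-360,0],[0,0,0],0],[[-10,-400,0],[0,0,0],0]]'
python3 -m jog '[[[-1,-40,0],[0,0,0],0],[[-2,-80,0],[0,0,0],0],[[-3,-120,0],[0,0,0],0],[[-4,-160,0],[0,0,0],0],[[-5,-200,0],[0,0,0],0],[[-5,-238,0],[0,0,0],0],[[-5,-238,0],[0,0,0],0],[[-5,-238,-40],[0,0,0],0],[[-5,-238,-80],[0,0,0],0],[[-5,-238,-110],[0,0,0],0]]'
python3 - <<'E'
from h import *
s=ctrl.read_state(); print(s["eef_pos"])
im,_=shot("scene"); save(im,"s6.png",(250,200,570,440),2.4)
E
```

```text
time_s: 33.65
eef_pos: [575.4, -99.6, 215.7]
tool_rot: [0.015, 0.708, -0.014, 0.706]
force: [1.5, 0.1, -0.9]
opening: 17.8
time_s: 34.48
eef_pos: [569.8, -335.2, 102.5]
tool_rot: [0.015, 0.708, -0.014, 0.706]
force: [0.2, 0.6, -2.0]
opening: 18.4
[ 569.81508833 -335.16908511  102.4533385 ]
```

View pics/s6.png

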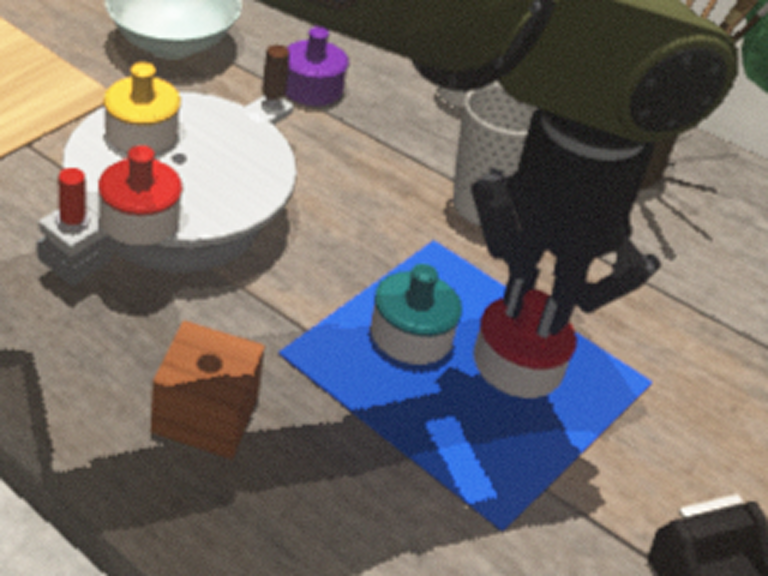

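```bash
python3 -m jog '[[[0,0,-15],[0,0,0],0],[[0,0,-25],[0,0,0],0],[[0,0,-31],[0,0,0],0],[[0,0,-34],[0,0,0],0],[[0,0,-34],[0,0,0],0],[[0,0,-34],[0,0,0],0]]';python3 -m jog '[[[0,0,-1],[0,0,0],0],[[0,0,-2],[0,0,0],0],[[0,0,-2],[0,0,0],0],[[0,0,-2],[0,0,0],0]]'
python3 - <<'E'
from h import *
im,_=shot("scene")
c=[w(im,(250+x/2.4,200+y/2.4),4)[:2].round(1) for x,y in((280,353),(433,242),(650,382),(503,527))]; print(c,np.mean(c,0))
E
```

```text
time_s: 35.03
eef_pos: [571.4, -335.8, 73.5]
tool_rot: [0.014, 0.707, -0.015, 0.707]
force: [0.6, 0.2, -1.7]
opening: 18.4
time_s: 35.37
eef_pos: [571.1, -335.7, 70.9]
tool_rot: [0.014, 0.707, -0.015, 0.707]
force: [-1.4, -0.3, -1.0]
opening: 17.9
[array([ 483.7, -185.7]), array([ 679.8, -201. ]), array([ 664.3, -407.1]), array([ 469.1, -391.6])] [ 574.225 -296.35 ]
```

```bash
python3 -m jog '[[[0,0,-1.5],[0,0,0],0],[[0,0,-2.5],[0,0,0],0],[[0,0,-2.5],[0,0,0],0],[[0,0,-2.5],[0,0,0],0]]';python3 -m jog '[[[0,0,-1],[0,0,0],0],[[0,0,-2],[0,0,0],0],[[0,0,-2],[0,0,0],0],[[0,0,-2],[0,0,0],0]]'
```

```text
time_s: 35.75
eef_pos: [571.0, -335.7, 68.0]
tool_rot: [0.014, 0.707, -0.014, 0.707]
force: [-0.0, -0.3, -1.9]
opening: 17.9
time_s: 36.08
eef_pos: [571.4, -335.7, 66.8]
tool_rot: [0.014, 0.707, -0.014, 0.707]
force: [-0.4, 3.0, 6.3]
opening: 17.9
```

```bash
python3 -m jog '[[[0,0,1],[0,0,0],0.5],[[0,0,1],[0,0,0],0.5],[[0,0,1],[0,0,0],0.5],[[0,0,1],[0,0,0],0.5],[[0,0,30],[0,0,0],0.5],[[0,0,70],[0,0,0],0.7],[[0,0,110],[0,0,0],1],[[-20,0,145],[0,0,0],1],[[-55,-10,170],[0,0,0],1],[[-95,-20,180],[0,0,0],1]]'
python3 -m jog '[[[-40,-10,0],[0,0,0],1],[[-80,-20,0],[0,0,0],1],[[-120,-30,0],[0,0,0],1],[[-150,-40,0],[0,0,0],1],[[-150,-40,0],[0,0,0],1],[[-150,-40,0],[0,0,0],1],[[-150,-40,0],[0,0,0],1],[[-150,-40,0],[0,0,0],1]]'
python3 - <<'E'
from h import *
t,_=shot("top"); s,_=shot("scene")
a=cv2.resize(t["image"][150:390,200:520],None,fx=1.25,fy=1.25); b=cv2.resize(s["image"][170:410,210:530],None,fx=1.25,fy=1.25)
a=cv2.resize(t["image"][170:370,300:500],(400,400),interpolation=cv2.INTER_CUBIC); b=cv2.resize(s["image"][200:400,240:440+80],(560//1,400),interpolation=cv2.INTER_CUBIC)[:,:400]
cv2.imwrite("pics/f.png",np.hstack([a,b])[:,:,::-1])
E
```

```text
time_s: 36.92
eef_pos: [479.3, -355.0, 248.9]
tool_rot: [0.013, 0.706, -0.015, 0.708]
force: [-0.4, -1.1, 1.1]
opening: 85.3
time_s: 37.58
eef_pos: [329.9, -394.7, 245.3]
tool_rot: [0.014, 0.707, -0.014, 0.707]
force: [0.3, -0.4, 0.3]
opening: 85.3
```

View pics/f.png

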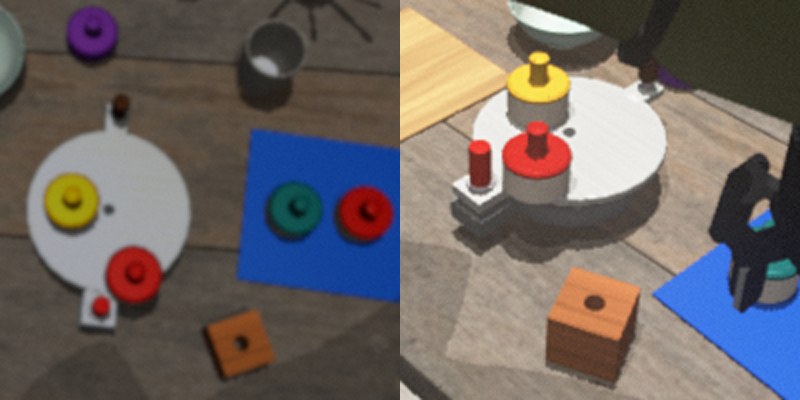

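```bash
python3 - <<'E'
from h import *
t,_=shot("top"); s,_=shot("scene")
for n,p,z in(("yel lid",(73,201),104),("red lid",(133,276),104),("redknob",(136,271),134),("yelknob",(73,196),134),("axis",(109,210),62),("pintop",(101,306),112),("teal",(295,212),46),("tealknob",(299,205),76),("redM",(365,215),46),("redMknob",(370,209),76),("mat00",(253,129),4),("mat10",(240,277),4)): print(n,w(t,(300+p[0]/2,170+p[1]/2),z)[:2].round(1))
for n,p,z in(("red knob",(537,127),134),("yel knob",(539,57),134),("axis",(569,132),62),("pin",(480,145),112)): print("scene",n,w(s,(240+(p[0]-400)/2,200+p[1]/2),z)[:2].round(1))
E
```

```text
yel lid [547.9  32. ]
red lid [462.8 -43.2]
redknob [464.7 -43.6]
yelknob [547.8  33.4]
axis [547.8 -14.3]
pintop [424.5  -6.8]
teal [ 563.3 -246.9]
tealknob [ 566.2 -244.5]
redM [ 565.1 -334.1]
redMknob [ 566.8 -331.1]
mat00 [ 678.7 -201.3]
mat10 [ 483.5 -188. ]
scene red knob [467.8 -44.2]
scene yel knob [552.2  33.8]
scene axis [551.7 -12.7]
scene pin [429.8  -6.6]
```

The top view shows the red jar on the turntable knocked to about (466,-44). That is 89 mm from the axis, and it is still upright. Everything else is in place, so I'll go back and re-seat it.

```bash
python3 -m jog '[[[15,38,0],[0,0,0],1],[[30,76,0],[0,0,0],1],[[45,114,0],[0,0,0],1],[[60,152,0],[0,0,0],1],[[75,190,0],[0,0,0],1],[[90,228,0],[0,0,0],1],[[105,266,0],[0,0,0],1],[[120,304,0],[0,0,0],1],[[130,335,0],[0,0,0],1],[[136,351,-20],[0,0,0],1]]'
python3 -m jog '[[[0,0,0],[0,0,0],1],[[0,0,0],[0,0,0],1],[[0,0,0],[0,0,0],1]]'; python3 j.py red 466 -44 62
```

```text
time_s: 38.62
eef_pos: [467.0, -40.7, 228.0]
tool_rot: [0.013, 0.705, -0.014, 0.709]
force: [0.9, -0.3, 0.0]
opening: 85.5
time_s: 38.87
eef_pos: [465.1, -44.2, 225.7]
tool_rot: [0.014, 0.707, -0.014, 0.707]
force: [-0.1, -0.0, 0.3]
opening: 85.2
tcp [465.1 -44.2 225.7] F [-0.1 -0.   0.3]
pp 0.94 [ 34. 329.] [ 538.3 -278.7]
blob [374. 179.] 469 -> [451.9  -7.8] iou 0.067 shift [-13.2  36.4]
blob [315. 232.] 3764 -> [468.6 -43.2] iou 0.568 shift [3.5 1. ]
blob [ 30. 330.] 3279 -> [ 540.6 -294.3] iou 0.737 shift [  75.5 -250.1]
```

```bash
python3 -m jog '[[[2.5,-1,0],[0,0,0],0.6],[[2.5,-1,-35],[0,0,0],0.6],[[2.5,-1,-65],[0,0,0],0.6],[[2.5,-1,-88],[0,0,0],0.6],[[2.5,-1,-100],[0,0,0],0.6],[[2.5,-1,-100],[0,0,0],0.6],[[2.5,-1,-100],[0,0,0],0],[[2.5,-1,-100],[0,0,0],0],[[2.5,-1,-100],[0,0,0],0],[[2.5,-1,-100],[0,0,0],0]]' 40
python3 -m jog '[[[0,0,0],[0,0,0],0],[[0,0,0],[0,0,0],0],[[0,0,8],[0,0,0],0],[[0,0,20],[0,0,0],0],[[14,2,20],[0,0,0],0],[[28,4,20],[0,0,0],0],[[41,5,20],[0,0,0],0],[[41,5,20],[0,0,0],0],[[41,5,8],[0,0,0],0],[[41,5,3],[0,0,0],0]]'
```

```text
time_s: 39.8
eef_pos: [468.1, -45.1, 126.5]
tool_rot: [0.014, 0.706, -0.015, 0.708]
force: [0.4, 0.6, 3.8]
opening: 17.9
time_s: 40.63
eef_pos: [507.6, -39.9, 127.4]
tool_rot: [0.014, 0.708, -0.014, 0.706]
force: [-0.4, -0.1, -4.8]
opening: 18.1
```

```bash
python3 -m jog '[[[0,0,-1],[0,0,0],0],[[0,0,-2],[0,0,0],0],[[0,0,-3],[0,0,0],0],[[0,0,-3],[0,0,0],0]]';python3 -m jog '[[[0,0,-1],[0,0,0],0],[[0,0,-2],[0,0,0],0],[[0,0,-2],[0,0,0],0],[[0,0,-2],[0,0,0],0]]'
```

```text
time_s: 40.97
eef_pos: [508.8, -40.0, 126.5]
tool_rot: [0.014, 0.706, -0.014, 0.707]
force: [-2.0, 0.9, 3.5]
opening: 18.4
time_s: 41.3
eef_pos: [509.4, -40.2, 126.1]
tool_rot: [0.014, 0.706, -0.015, 0.708]
force: [-8.0, 1.3, 23.1]
opening: 18.0
```

Contact made. I'll release, retreat the same way and check.

```bash
python3 -m jog '[[[0,0,2],[0,0,0],0.5],[[0,0,2],[0,0,0],0.5],[[0,0,2],[0,0,0],0.5],[[0,0,2],[0,0,0],0.5],[[0,0,30],[0,0,0],0.5],[[0,0,65],[0,0,0],0.7],[[0,0,100],[0,0,0],1],[[-15,-38,115],[0,0,0],1],[[-32,-76,115],[0,0,0],1],[[-49,-114,115],[0,0,0],1]]'
python3 -m jog '[[[-17,-38,0],[0,0,0],1],[[-34,-76,0],[0,0,0],1],[[-51,-114,0],[0,0,0],1],[[-68,-152,0],[0,0,0],1],[[-85,-190,0],[0,0,0],1],[[-102,-228,0],[0,0,0],1],[[-102,-228,0],[0,0,0],1],[[-102,-228,0],[0,0,0],1],[[-102,-228,0],[0,0,0],1],[[-102,-228,0],[0,0,0],1]]'
python3 - <<'E'
from h import *
t,_=shot("top"); s,_=shot("scene")
a=cv2.resize(t["image"][170:370,300:500],(400,400),interpolation=cv2.INTER_CUBIC); b=cv2.resize(s["image"][200:400,240:440],(400,400),interpolation=cv2.INTER_CUBIC)
cv2.imwrite("pics/g.png",np.hstack([a,b])[:,:,::-1])
E
```

```text
time_s: 42.13
eef_pos: [459.7, -153.4, 239.4]
tool_rot: [0.013, 0.706, -0.014, 0.708]
force: [0.3, -0.4, -0.8]
opening: 85.5
time_s: 42.97
eef_pos: [358.7, -379.6, 238.3]
tool_rot: [0.014, 0.707, -0.014, 0.707]
force: [-0.4, 1.3, -0.2]
opening: 85.8
```

View pics/g.png

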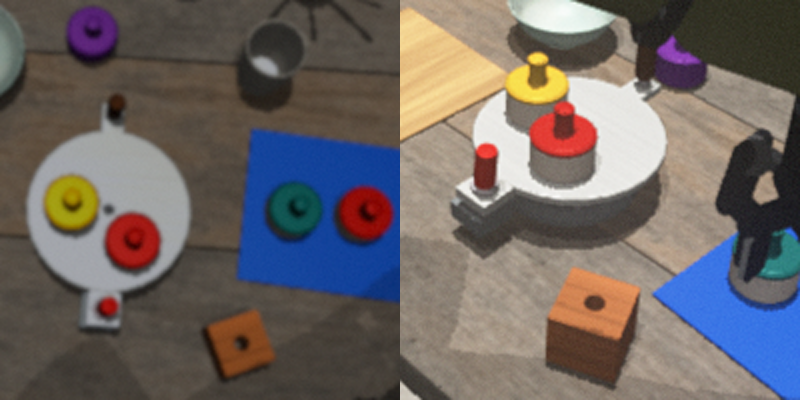

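The red jar is back inside, but the pin top seems to have shifted a few mm. I'll look at the pin closer.

```bash
python3 -m jog '[[[0,45,0],[0,0,0],1],[[5,90,0],[0,0,0],1],[[20,130,0],[0,0,0],1],[[40,170,0],[0,0,0],1],[[55,210,-10],[0,0,0],1],[[70,250,-20],[0,0,0],1],[[80,290,-30],[0,0,0],1],[[80,290,-30],[0,0,0],1],[[80,290,-30],[0,0,0],1],[[80,290,-30],[0,0,0],1]]'
python3 - <<'E'
from h import *
t,_=shot("top"); s,_=shot("scene"); im,st=shot("wrist")
print(st["eef_pos"]); P=proj(im,[428,-6,80],st).astype(int); print(P, P-110)
Q=proj(s,[428,-6,80]).astype(int);print(Q)
a=im["image"][max(P[1]-110,0):P[1]+110,max(P[0]-110,0):P[0]+110]; b=s["image"][Q[1]-30:Q[1]+30,Q[0]-30:Q[0]+30]
np.save("w6.npy",im["image"])
cv2.imwrite("pics/k.png",np.hstack([cv2.resize(x,(400,400),interpolation=cv2.INTER_CUBIC) for x in(a,b)])[:,:,::-1])
E
```

```text
time_s: 43.9
eef_pos: [438.3, -89.3, 208.4]
tool_rot: [0.013, 0.707, -0.013, 0.707]
force: [-0.1, -0.2, -0.3]
opening: 85.4
[438.14412438 -90.73995919 208.69533547]
[430 212] [320 102]
[279 285]
```

View pics/k.png

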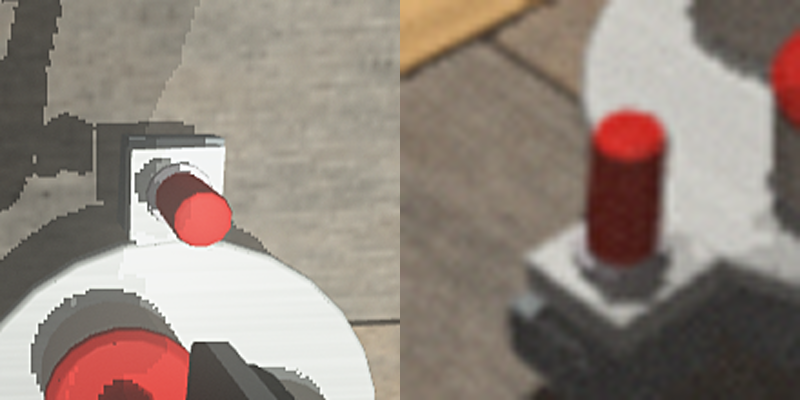

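The ear has drifted a little in +y from the bracket, and the pin looks nearly upright. I'll fit the red handle's axis in the wrist and scene images to get the tilt and the ear offset.

```bash
cat > tilt.py <<'E'
from h import *
from scipy.optimize import minimize
im,st=shot("wrist"); s,_=shot("scene"); t,_=shot("top")
def red(I,c,r):
    h=cv2.cvtColor(I["image"],cv2.COLOR_RGB2HSV).astype(int)
    m=((h[...,0]<8)|(h[...,0]>170))&(h[...,1]>120); n,l,S,C=cv2.connectedComponentsWithStats(m.astype(np.uint8))
    i=min((i for i in range(1,n) if S[i,4]>20),key=lambda i:np.hypot(*(C[i]-c))); return l==i
a=np.linspace(0,2*np.pi,40)
def run(vs):
    M=[(I,S,red(I,proj(I,[429,-5,90],S),0)) for I,S in vs]
    def f(q):
        c=0
        for I,S,m in M:
            pts=[]
            for z in(67,112):
                x,y=q[0]+q[2]*(z-67),q[1]+q[3]*(z-67)
                pts+=[proj(I,[x+11*np.cos(u),y+11*np.sin(u),z],S)*8 for u in a]
            P=np.zeros((480,640),np.uint8); cv2.fillConvexPoly(P,cv2.convexHull(np.array(pts).astype(np.int32)),255,lineType=cv2.LINE_AA,shift=3)
            P=P/255.; c-=np.minimum(P,m).sum()/np.maximum(P,m).sum()
        return c
    x0=np.array([429,-5,0,0.]); sim=np.vstack([x0]+[x0+d for d in np.diag([5,5,.1,.1])])
    r=minimize(f,x0,method="Nelder-Mead",options=dict(initial_simplex=sim,maxiter=400)); return r.x.round(3),round(r.fun,3)
print("wrist",run([(im,st)])); print("scene",run([(s,None)])); print("both",run([(im,st),(s,None)]))
k=400/220
for n,p,z in(("earL",(131,180),62),("earR",(224,180),62),("brL",(122,145),40)): print(n,w(im,(320+p[0]/k,102+p[1]/k),z,st)[:2].round(1))
E
python3 tilt.py
```

```text
wrist (array([ 4.40019e+02, -4.88000e-01, -2.80000e-01, -3.29000e-01]), np.float64(-0.817))
scene (array([ 4.34766e+02, -7.06800e+00, -1.80000e-01, -2.22000e-01]), np.float64(-0.81))
both (array([ 4.37065e+02, -4.05100e+00, -2.29000e-01, -2.72000e-01]), np.float64(-1.589))
earL [421.3 -31.4]
earR [422.9   9.1]
brL [408.8 -31.2]
```

```bash
sed -i 's/^print("wrist".*$//' tilt.py; cat >> tilt.py <<'E'
h=cv2.cvtColor(im["image"],cv2.COLOR_RGB2HSV).astype(int)
for v,S,p0 in((im,st,None),(s,None,None)):
    m=red(v,proj(v,[429,-8,90],S),0); ys,xs=np.nonzero(m); print(m.sum(),xs.min(),xs.max(),ys.min(),ys.max(),"pred",[proj(v,[428.5,-11,z],S).round(1) for z in(67,112)])
    q=proj(v,[428.5,-11,80],S).astype(int); hh=cv2.cvtColor(v["image"],cv2.COLOR_RGB2HSV)
    print(hh[q[1]-16:q[1]+17:4,q[0]-16:q[0]+17:4].tolist() if S else hh[q[1]-9:q[1]+10:3,q[0]-6:q[0]+7:3].tolist())
E
python3 tilt.py
```

```text
earL [421.2 -31.5]
earR [422.9   9. ]
brL [408.7 -31.3]
747 417 447 206 236 pred [array([419.4, 210.3]), array([438.5, 223.9])]
[[[0, 4, 142], [0, 2, 151], [5, 11, 136], [2, 79, 116], [3, 92, 105], [90, 2, 255], [45, 2, 226], [60, 1, 244], [60, 2, 244]], [[30, 2, 153], [4, 98, 99], [3, 93, 104], [2, 93, 107], [4, 96, 111], [3, 100, 107], [176, 21, 198], [60, 1, 247], [45, 2, 244]], [[3, 99, 95], [4, 83, 101], [3, 89, 103], [3, 91, 107], [3, 94, 109], [4, 93, 110], [4, 96, 112], [2, 106, 123], [75, 2, 247]], [[5, 84, 100], [4, 83, 102], [4, 83, 105], [4, 83, 104], [5, 78, 101], [1, 158, 247], [1, 157, 244], [1, 158, 244], [2, 150, 150]], [[4, 79, 100], [5, 79, 100], [4, 82, 103], [2, 110, 130], [2, 152, 222], [2, 145, 241], [2, 146, 241], [1, 147, 241], [2, 151, 241]], [[3, 56, 131], [4, 74, 103], [5, 77, 103], [2, 153, 218], [1, 147, 227], [2, 145, 241], [2, 147, 241], [2, 149, 241], [1, 151, 241]], [[120, 1, 239], [4, 82, 99], [3, 89, 112], [2, 148, 225], [2, 148, 241], [2, 148, 241], [2, 147, 241], [2, 149, 241], [1, 150, 240]], [[53, 4, 240], [20, 11, 203], [3, 104, 127], [1, 148, 223], [2, 150, 240], [2, 149, 241], [2, 149, 241], [1, 151, 240], [1, 153, 239]], [[45, 4, 237], [53, 4, 236], [7, 49, 119], [1, 156, 236], [1, 151, 238], [2, 149, 239], [2, 149, 239], [1, 151, 238], [1, 152, 238]]]
214 277 288 272 293 pred [array([281.3, 291.7]), array([281.1, 273.9])]
[[[15, 49, 126], [3, 181, 110], [2, 200, 213], [2, 200, 182], [2, 200, 144]], [[14, 48, 133], [3, 179, 74], [1, 172, 80], [5, 173, 78], [5, 153, 75]], [[17, 49, 134], [5, 174, 79], [4, 170, 84], [4, 174, 79], [5, 139, 77]], [[19, 52, 133], [4, 171, 76], [1, 165, 79], [3, 170, 78], [5, 128, 78]], [[11, 15, 187], [4, 195, 76], [3, 171, 82], [4, 171, 73], [2, 72, 95]], [[9, 11, 169], [4, 174, 72], [2, 171, 76], [2, 170, 72], [4, 40, 95]], [[20, 9, 175], [15, 16, 97], [4, 39, 97], [13, 29, 79], [13, 27, 67]]]
```

```bash
sed -i 's/>120)/>62)/; /^h=cv2/,$d' tilt.py; echo 'print("wrist",run([(im,st)])); print("scene",run([(s,None)])); print("both",run([(im,st),(s,None)]))' >> tilt.py; python3 tilt.py
```

```text
earL [421.1 -31.2]
earR [422.8   9.2]
brL [408.6 -31. ]
wrist (array([ 4.29094e+02, -1.03880e+01, -5.40000e-02, -1.32000e-01]), np.float64(-0.93))
scene (array([ 4.32533e+02, -8.30800e+00, -1.00000e-01, -1.62000e-01]), np.float64(-0.862))
both (array([ 4.29206e+02, -1.00280e+01, -6.00000e-02, -1.37000e-01]), np.float64(-1.747))
```

The fit gives the pin a lean of about 0.14 rad toward -y, and the ear sits about 4 mm off in -y. Pressing the jar down dragged the table round within the pin's slack. I'll grip the pin without lifting it, bring it back to the insertion line (y about -5.5) and press it upright.

```bash
python3 -m jog '[[[-5,39,0],[0,0,0],0.6],[[-9.5,78,0],[0,0,0],0.6],[[-9.5,78,0],[0,0,0],0.6],[[-9.5,78,-35],[0,0,0],0.6],[[-9.5,78,-70],[0,0,0],0.6],[[-9.5,78,-100],[0,0,0],0.6],[[-9.5,78,-117],[0,0,0],0.6],[[-9.5,78,-117],[0,0,0],0.6],[[-9.5,78,-117],[0,0,0],0.6]]'
python3 -m jog '[[[0,0,0],[0,0,0],0],[[0,0,0],[0,0,0],0],[[0,0,0],[0,0,0],0],[[0,0,0],[0,0,0],0],[[0,0,0],[0,0,0],0],[[0,0,0],[0,0,0],0]]' 25
```

```text
time_s: 45.25
eef_pos: [428.6, -12.4, 91.4]
tool_rot: [0.014, 0.707, -0.014, 0.707]
force: [-0.6, -0.0, 0.3]
opening: 51.1
time_s: 45.75
eef_pos: [429.5, -12.0, 92.7]
tool_rot: [0.015, 0.706, -0.014, 0.708]
force: [0.1, 5.8, 4.8]
opening: 21.4
```

```bash
python3 -m jog '[[[0,1,0],[0,0,0],0],[[0,2,0],[0,0,0],0],[[0,3,0],[0,0,0],0],[[0,4,0],[0,0,0],0],[[0,5,0],[0,0,0],0],[[0,6,0],[0,0,0],0],[[0,7,0],[0,0,0],0],[[0,7,0],[0,0,0],0],[[0,7,0],[0,0,0],0]]'; python3 -c "
from h import *
s=ctrl.read_state();print(s['eef_pos'],s['force'],s['torque'])"
```

```text
time_s: 46.5
eef_pos: [429.1, -5.5, 91.8]
tool_rot: [0.014, 0.707, -0.015, 0.707]
force: [1.3, -1.1, 6.9]
opening: 21.2
[429.07232393  -5.53304477  91.78622873] [ 1.26359464 -1.1149196   6.94376929] [-0.15737764 -0.19716982  0.01325494]
```

```bash
for i in 1; do python3 -m jog '[[[0,0.5,0],[0,0,0],0],[[0,1,0],[0,0,0],0],[[0,1,0],[0,0,0],0],[[0,1,0],[0,0,0],0]]'; python3 -m jog '[[[0,0.5,0],[0,0,0],0],[[0,1,0],[0,0,0],0],[[0,1,0],[0,0,0],0],[[0,1,0],[0,0,0],0]]'; done; python3 -c "
from h import *
s=ctrl.read_state();print(s['eef_pos'],s['force'],s['torque'])"
```

```text
time_s: 46.83
eef_pos: [429.1, -5.0, 91.8]
tool_rot: [0.014, 0.707, -0.015, 0.707]
force: [1.4, -5.7, 5.7]
opening: 21.5
time_s: 47.17
eef_pos: [429.1, -4.4, 91.9]
tool_rot: [0.014, 0.706, -0.015, 0.707]
force: [-0.5, -10.0, 7.4]
opening: 21.7
[429.13804396  -4.372963    91.93573319] [ -0.4705161  -10.03367338   7.38037758] [-1.97241021  0.05008332 -0.03682077]
```

The bracket's +y wall shows up at y≈-5.3, so its centre is near -7.3 and the ear is now centred. I'll back off to the centre, seat the collar and release.

```bash
python3 -m jog '[[[0,-1,0],[0,0,0],0],[[0,-2,0],[0,0,0],0],[[0,-3,0],[0,0,0],0],[[0,-3.5,0],[0,0,0],0],[[0,-3.5,-1],[0,0,0],0],[[0,-3.5,-2],[0,0,0],0],[[0,-3.5,-2],[0,0,0],0]]'; python3 -c "
from h import *
s=ctrl.read_state();print(s['eef_pos'],s['force'],s['torque'])"
```

```text
time_s: 47.75
eef_pos: [429.7, -7.1, 91.2]
tool_rot: [0.014, 0.706, -0.015, 0.708]
force: [-7.0, -0.8, 30.0]
opening: 21.6
[429.65456928  -7.07396626  91.18432493] [-6.9672489  -0.78270481 30.00865376] [0.11200261 1.10572371 0.00242565]
```

```bash
python3 -m jog '[[[0,0,1],[0,0,0],0],[[0,0,1.5],[0,0,0],0],[[0,0,1.5],[0,0,0],0.6],[[0,0,1.5],[0,0,0],0.6],[[0,0,1.5],[0,0,0],0.6],[[0,0,1.5],[0,0,0],0.6],[[0,0,30],[0,0,0],0.6],[[0,0,65],[0,0,0],0.6],[[0,0,105],[0,0,0],0.6],[[0,0,118],[0,0,0],1]]'
python3 -m jog '[[[5,-40,0],[0,0,0],1],[[10,-82,0],[0,0,0],1],[[10,-82,0],[0,0,0],1],[[10,-82,0],[0,0,0],1],[[10,-82,0],[0,0,0],1]]'
python3 tilt.py
```

```text
time_s: 48.58
eef_pos: [429.8, -7.0, 212.1]
tool_rot: [0.014, 0.705, -0.015, 0.709]
force: [-0.6, 0.2, 0.2]
opening: 61.6
time_s: 49.0
eef_pos: [438.4, -88.8, 207.0]
tool_rot: [0.015, 0.707, -0.015, 0.707]
force: [-0.0, 0.1, 0.1]
opening: 85.5
earL [421.  -29.3]
earR [422.7  10.9]
brL [408.6 -29.2]
wrist (array([ 4.28067e+02, -5.32700e+00, -4.90000e-02, -6.90000e-02]), np.float64(-0.92))
scene (array([ 4.31521e+02, -3.72500e+00, -1.11000e-01, -1.19000e-01]), np.float64(-0.837))
both (array([ 4.2847e+02, -5.2220e+00, -5.4000e-02, -7.4000e-02]), np.float64(-1.726))
```

```bash
cat > cal.py <<'E'
exec(open("tilt.py").read().split("k=400/220")[0])
s0=dict(s); s0["image"]=cv2.imread("pics/scene0.png")[:,:,::-1].copy()
src=open("tilt.py").read()
def run2(I,S,x0,zs):
    m=red(I,proj(I,[x0[0],x0[1],sum(zs)/2],S),0)
    def f(q):
        pts=[]
        for z in zs:
            x,y=q[0]+q[2]*(z-zs[0]),q[1]+q[3]*(z-zs[0]); pts+=[proj(I,[x+11*np.cos(u),y+11*np.sin(u),z],S)*8 for u in a]
        P=np.zeros((480,640),np.uint8); cv2.fillConvexPoly(P,cv2.convexHull(np.array(pts).astype(np.int32)),255,lineType=cv2.LINE_AA,shift=3)
        P=P/255.; return -np.minimum(P,m).sum()/np.maximum(P,m).sum()
    x0=np.array(list(x0)+[0,0.]); sim=np.vstack([x0]+[x0+d for d in np.diag([5,5,.1,.1])])
    r=minimize(f,x0,method="Nelder-Mead",options=dict(initial_simplex=sim,maxiter=400)); 
    ys,xs=np.nonzero(m); c=np.polyfit(ys,xs,1)[0]; return r.x.round(3),round(r.fun,3),"area",m.sum(),"image slope",round(c,3),"vertical slope",np.round((lambda p,q:(q-p)[0]/(q-p)[1])(proj(I,[*x0[:2],zs[0]],S),proj(I,[*x0[:2],zs[1]],S)),3)
print("rest0 scene",run2(s0,None,(401,-178.5),(61,106)))
print("now scene",run2(s,None,(429,-7),(67,112)))
print("now wrist",run2(im,st,(429,-7),(67,112)))
a1=s0["image"][318:368,313:363]; Q=proj(s,[428,-6,85]).astype(int); b1=s["image"][Q[1]-25:Q[1]+25,Q[0]-25:Q[0]+25]
P=proj(im,[428,-6,80],st).astype(int); c1=im["image"][P[1]-70:P[1]+70,P[0]-70:P[0]+70]
cv2.imwrite("pics/m.png",np.hstack([cv2.resize(x,(265,500),interpolation=cv2.INTER_CUBIC) if 0 else cv2.resize(x,(266,266),interpolation=cv2.INTER_CUBIC) for x in(a1,b1,c1)])[:,:,::-1])
E
python3 cal.py
```

```text
rest0 scene (array([ 4.03158e+02, -1.78080e+02, -8.50000e-02, -5.10000e-02]), np.float64(-0.895), 'area', np.int64(327), 'image slope', np.float64(-0.068), 'vertical slope', np.float64(-0.087))
now scene (array([ 4.30651e+02, -3.58800e+00, -8.00000e-02, -1.16000e-01]), np.float64(-0.848), 'area', np.int64(250), 'image slope', np.float64(0.012), 'vertical slope', np.float64(0.011))
now wrist (array([ 4.28125e+02, -5.44600e+00, -4.80000e-02, -6.80000e-02]), np.float64(-0.918), 'area', np.int64(1330), 'image slope', np.float64(0.473), 'vertical slope', np.float64(1.423))
```

View pics/m.png

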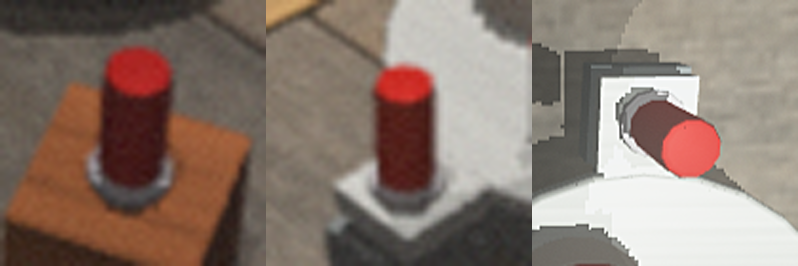

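The pin now matches the true vertical in the scene image: slope 0.012 against 0.011. The fit's residual lean is about the same as for the pin upright in its rest. I'll retreat and do a last check of all the jars.

```bash
python3 -m jog '[[[-15,-40,20],[0,0,0],1],[[-30,-80,30],[0,0,0],1],[[-45,-120,30],[0,0,0],1],[[-60,-160,30],[0,0,0],1],[[-75,-200,30],[0,0,0],1],[[-80,-240,30],[0,0,0],1],[[-80,-290,30],[0,0,0],1],[[-80,-290,30],[0,0,0],1],[[-80,-290,30],[0,0,0],1],[[-80,-290,30],[0,0,0],1]]'
python3 - <<'E'
from h import *
t,_=shot("top"); s,_=shot("scene")
a=cv2.resize(t["image"][170:370,300:500],(400,400),interpolation=cv2.INTER_CUBIC); b=cv2.resize(s["image"][200:400,240:440],(400,400),interpolation=cv2.INTER_CUBIC)
cv2.imwrite("pics/n.png",np.hstack([a,b])[:,:,::-1])
h=cv2.cvtColor(t["image"],cv2.COLOR_RGB2HSV).astype(int); H,S,V=h[...,0],h[...,1],h[...,2]
for n,m in(("yellow",(H>20)&(H<34)&(S>150)),("red",((H<6)|(H>174))&(S>170)),("teal",(H>80)&(H<100)&(S>120))):
    k,l,st,c=cv2.connectedComponentsWithStats((m&(V>50)).astype(np.uint8))
    for i in range(1,k):
        if st[i,4]>60: z=104 if c[i][0]<400 else 46; p=w(t,c[i],z+5)[:2]; print(n,st[i,4],c[i].round(),p.round(1),"d axis",np.hypot(*(p-[549,-13.5])).round(1))
E
```

```text
time_s: 50.13
eef_pos: [358.5, -379.1, 236.8]
tool_rot: [0.015, 0.707, -0.014, 0.707]
force: [0.1, 0.5, -0.4]
opening: 85.7
yellow 1595 [218.  69.] [1059.3  367. ] d axis 636.5
yellow 564 [335. 271.] [546.2  35. ] d axis 48.6
red 497 [482. 276.] [ 566.9 -331.3] d axis 318.3
red 553 [365. 291.] [503.1 -38.6] d axis 52.3
teal 485 [447. 274.] [ 567.7 -245.1] d axis 232.3
teal 2440 [626. 342.] [ 428.5 -677.7] d axis 675.1
```

View pics/n.png

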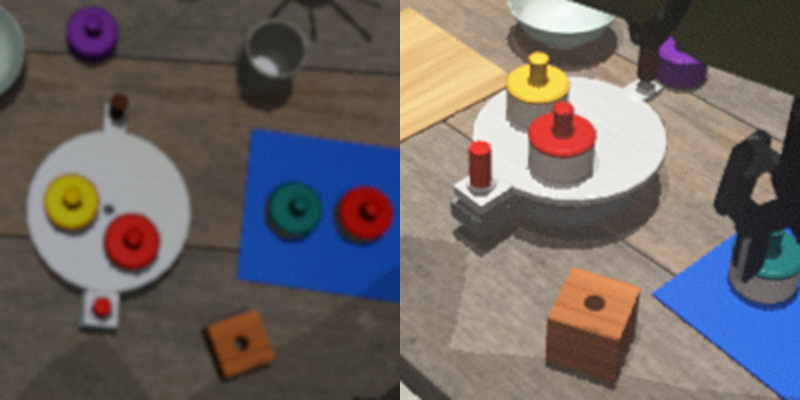

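The last view shows the pin upright in line at (101,307), yellow and red on the turntable about 50 mm from the axis, and teal and red well inside the mat. The robot is clear, so I'm handing in.

```bash
python3 -c "
from station import ctrl
print(ctrl.hand_in())"
```

```text
the job is handed in; nothing more can be done
None
```

The job is handed in at about 50 s of the 210 s allowed, with the turntable pinned and all four jars sorted. `hand_in` gave no verdict, so success rests on my own checks.

**What I did:** I turned the table by its handle until the holes lined up. I pushed the pin in until its collar met the ear; the arm felt about 35 N there. I then weighed each jar by lifting it:

| Jar | Felt weight | Result | Placed |
|---|---|---|---|
| Yellow | about 4.1 N | full | turntable |
| Near red | about 4.6 N | full | turntable |
| Teal | about 1.5 N | empty | blue mat |
| Far red | about 1 N | empty | blue mat |

**What went wrong and was mended:**
- **Knocked jar:** the red jar on the turntable was found 89 mm from the axis, past the 85 mm limit, so I set it back.
- **Leaning pin:** setting that jar down turned the table slightly within the pin's slack, and the pin leaned by about 0.14 rad against the 0.12 limit. I straightened and re-seated it, with 30 N felt at the collar, without drawing it out.

**Last checks:**
- Both full jars stand about 50 mm from the axis.
- Both empty jars are at least 40 mm inside the mat's allowed area.
- The pin matches true vertical in the scene image (slope 0.012 against 0.011).
- The cup, bowl and purple look-alikes were left alone, and the arm was clear of everything.

**One disagreement:** the tilt fit still reads a lean after the mend, about 0.08 rad from the wrist camera and 0.14 rad from the scene camera. The scene fit also reads about 0.10 rad for the pin standing upright in its rest, so I took most of it as bias.

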